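# Walk a stuck embossing die out against its stops with mallet taps

### The arm

A 6-joint arm with a two-finger parallel gripper is mounted at the origin on the work surface. World frame = base frame: x ahead of the robot, y to its left, z up, the work surface at z = 0. Lengths are in m, angles in rad, forces in N, time in s.
With the tool pointing down it reaches from about 0.225 to 0.875 m from the base axis. Payload 3.4 kg.
Tool frame: the origin (TCP) lies midway between the tips of the shut fingers; the grasp point (between the pads) lies 19 mm behind it; x points along the fingers, y is the direction in which the jaws open and shut, and the axes are right-handed (so a half turn about x gives the same grasp; the last joint's range is limited). The gripper opens to 85 mm and grips with 20 to 120 N. Pads are 22 mm wide; open, the fingers measure 114 mm over their backs; the gripper's body (76 mm by 85 mm) begins 54 mm behind the grasp point. The pads swing forward as they close: fully open they stand 13 mm farther back than shut.
Start: joints at [1.107, 0.276, 1.505, -0, 1.361, -0.121], TCP at [0.193, 0.542, 0.207] pointing down, gripper open.
Joint ranges: [-2.89, 2.89], [-0.75, 2.08], [0.22, 2.7], [-1.18, 4.32], [0.11, 2.71], [-2.7, 2.7]. Speed limits (rad/s): [2.57, 2.57, 3.14, 3.14, 3.14, 3.14].

### API

Orientations are given as a rotation vector (axis times angle).
In Python, from rig import ctrl, grab_frame, camera_params gives the robot as it stands.
- The arm moves only by the tool move_arm, never from a script. Its argument "commands" is a list that holds one entry, the list of rows, each a list of 7 numbers: the turn, a rotation vector about the tool's x, y, z in rad, then the shift along the tool's x, y, z in m, then the closure, from 0 (fully open) to 1 (shut). A call has exactly 10 rows; each row shifts and turns the commanded pose from where the row before left it, along the tool's axes as they then stand; what a row does not reach is not made up. A row lasts 1/10 s, in which the tool goes at most 50 mm and 8.59 degrees, less where a joint would pass 70% of its speed; a pose out of reach is approached as far as the arm can. A call is refused whole if a number of a shift passes 0.05 or a number of a turn 0.15, either way. A call with a gripper value outside its range is refused whole. The fingers move at their own pace and stop on an object; the grip force is fixed at half the most. Time passes only in rows, so rows that do not move let the fingers close, or fill a call up. It gives the time, the measured TCP pose, the force and the opening at its end, in the units of the state.
- ctrl.state(): the state, without advancing time (a new reading comes with each control period).
- grab_frame(name): name is "side" or "top"; returns the picture (420x560x3 uint8, red, green, blue); there is no depth.
- camera_params(name): a dict with "fx", "fy", "cx", "cy" (pixels), "k1" (the pictures are not rectified: a ray, as slopes to the right and down, at radius r is drawn at 1 + k1 r^2 times it, then the intrinsics apply), "rvec" (rotation vector, rad) and "tvec" (3), from world to camera coordinates, as OpenCV has them. Camera axes: x right, y down, z forward; pixel columns grow to the right and rows downward; lengths in m; the calibration is good to about 2 mm. A picture is of the moment at which its call begins. camera_params takes no time and is no camera call.
- ctrl.close_job(): hands the job in, once; it reports no verdict.
The state is a dict: "time": time; "qpos": joint angles; "qd": joint speeds; "tau": joint torques, N m; "tool_pos": TCP position; "eef_rot": TCP orientation; "wrist_force": force on the tool from outside, world axes, zero at the start; "ft_torque": the same for the moment, N m; "width": opening from 0.0 (shut) to 1.0 (fully open).
Only numpy, scipy, OpenCV 4.12 (cv2) and the standard library are available. Lean on these libraries where they do the work, as an engineer would, in place of code of your own. Each camera call takes 0.05 s, during which the arm holds its last target.

### The job

The brass embossing die is stuck in its blue holder. Take the white-headed mallet from its round black pad and tap the die's two lugs lightly and alternately, left and right, so that neither end ever gets more than 5 mm ahead of the other and no blow exceeds 25 N, until both ends rest against the steel stops on the far side; then stand the mallet upright back on its pad. Touch the die with the mallet only, and leave the other things on the bench where they are.

Things in the scene. Friction and masses are not known exactly. Their poses are not given: they have to be found in the camera images.
- holder: Fixed die holder. Origin: centre of its underside on the bench; x = way the die is driven out (away from the robot), y = left, z up. In mm: base plate 6 thick, x -20 to 65, y -100 to 100; blue centre block x -32 to -12, |y| to 24, z to 38, bars the mallet from the middle; blue cheeks x -2 to 60, |y| 87 to 99, z to 38; steel stops x 36 to 48, y +-55, z to 32. Bench clear before the lugs.
- left_end (a joint): How far the left end of the die (y = +55 in the holder's frame) has moved out along the holder's x, in m: 0 = fully stuck in, 0.015 = against its stop, which is rigid. It starts somewhere from 0 to 0.003. It is tight: it stays where it is left and creeps on only while pushed with about 7 to 10 N.
- right_end (a joint): The same for the right end (y = -55 in the holder's frame). The two ends move independently: pushing one lug moves that end while the other end stays and acts as the pivot, until the die jams askew (7.7 mm of lead), when both are dragged.
- die (a joint): How far the die stands askew, in rad: positive = right end ahead. The ends are 110 mm apart, so 0.0455 rad is 5 mm of lead.
- left_lug (a point): Centre of the flat near face of the die's left lug, where the mallet strikes; it moves with the die. The die is a brass bar 164 mm long, z 8 to 34 mm above the bench. Each lug spans |y| 40 to 82 mm in the holder's frame; its near face stands at x = -24 mm plus that end's travel. Between the lugs the bar is set back 12 mm.
- right_lug (a point): The same for the right lug.
- mallet_mid (a point): Loose round upright mallet, 110 mm high, about 0.3 kg, standing on its white head (44 mm diameter, 0 to 42 mm above the foot); handle 24 mm diameter, 42 to 110 mm. Point: on the axis, 55 mm above the foot; z along the axis, up. Strike with the side of the head; fingers closing along the direction of the blow hold it best.
- pad: Round black rubber pad, 90 mm diameter, 6 mm thick, fixed to the bench; origin at the centre of its underside. The mallet's place.
- tool_block: Fixed wooden block 70 x 100 x 35 mm with four upright punches, 100 mm high overall; origin at the centre of its underside. Bystander, in the way only.
- spool_mid (a point): Bystander: loose reddish spool, 48 mm diameter, 55 mm high; the point is at its centre.
- jar_mid (a point): Bystander: loose closed amber jar, 60 mm diameter, 75 mm high; the point is at its centre.
There are look-alikes about, which are no part of the job. Leave any pink look-alike of the holder alone.

How it is judged:
By the outcome, as a careful person would: the job done as asked, in the order asked, and still so for the second after the job is handed in, with the robot touching nothing.
It also fails if it takes over 72 s, if anything falls off the work surface, if the arm or the gripper's body presses on something with over 40 N, if the wrist force passes 120 N, or if a joint passes its speed limit or range.

## Working session

There is one attempt and no reset: what is moved stays moved. The work goes in short steps, Python scripts to look and compute and a tool call to move; the robot and the scene stay as the last step left them, time stands still between calls to the robot, and variables do not carry over. Pictures are saved under pics/ and viewed, and the job is handed in when it is done.

Besides the shell and the picture viewer there is one more tool, called in YAML: its name, and indented under it one key for each argument. move_arm: Moves the arm, as the interface text tells. Its arguments: {"type":"object","properties":{"commands":{"type":"array"}},"required":["commands"]}

```bash
mkdir -p pics; python3 - <<'E'
from rig import ctrl, grab_frame, camera_params
import cv2
print(ctrl.state())
for n in("side","top"):
    f=grab_frame(n); cv2.imwrite(f"pics/{n}0.png",f[:,:,::-1]); print(n,camera_params(n))
E
```

```text
{'time': 0.0, 'qpos': array([ 1.10699181e+00,  2.76583674e-01,  1.50614187e+00, -1.48156080e-05,
        1.36070213e+00, -1.21051339e-01]), 'qd': array([-0.00097492, -0.00053319,  0.00025069, -0.00186289, -0.00087646,
       -0.00076172]), 'tau': array([-1.23490994e-03, -4.16781020e+01, -2.45810831e+01, -3.13812670e-04,
        1.09203739e-02, -1.64032425e-06]), 'tool_pos': array([0.19302385, 0.54101815, 0.20634273]), 'eef_rot': array([ 0.26758694,  1.55452711, -0.27036489]), 'wrist_force': array([-0.22670268,  0.02651207, -0.05655482]), 'ft_torque': array([0.00927619, 0.0047461 , 0.02536367]), 'width': 1.0009959154299943}
side {'fx': 535.9277082679928, 'fy': 535.9277082679928, 'cx': 273.8260511803544, 'cy': 209.3594359053812, 'k1': -0.10432462060620268, 'rvec': array([ 2.09295906, -0.44306675,  0.27506031]), 'tvec': array([-0.39394505,  0.15472142,  1.43182512])}
top {'fx': 450.8732630528925, 'fy': 450.8732630528925, 'cx': 279.0469963106817, 'cy': 209.0810420374055, 'k1': -0.14737978531927726, 'rvec': array([ 2.14912342, -2.12747534,  0.2066428 ]), 'tvec': array([-0.00151734,  0.44650325,  1.16269873])}
```

View pics/side0.png

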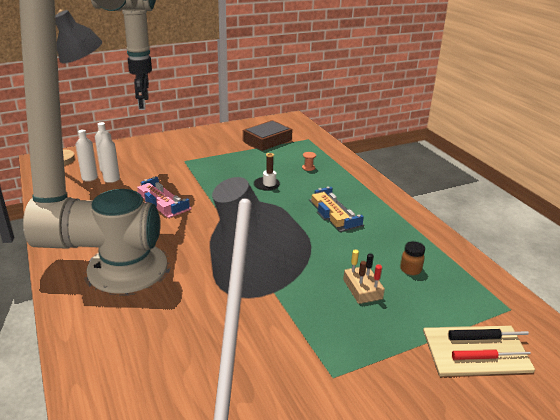

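View pics/top0.png

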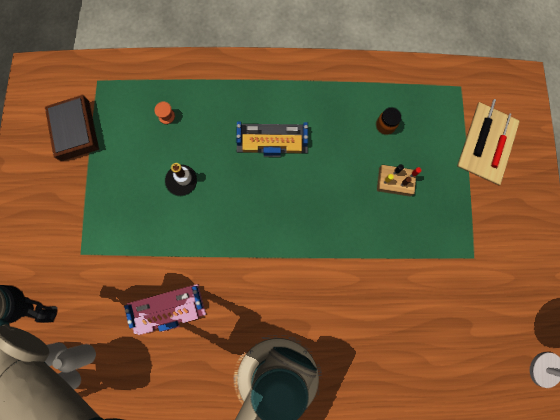

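Side view: the mallet is at (269,170) and the holder at (336,208). Top view: the mallet is at (180,178), the holder at (273,138) and the pink look-alike at (165,310). I'll enlarge these areas to measure them.

```bash
cat > h.py <<'E'
import numpy as np, cv2
from rig import ctrl, grab_frame, camera_params
def cam(n):
    p=camera_params(n); R=cv2.Rodrigues(p['rvec'])[0]; K=np.array([[p['fx'],0,p['cx']],[0,p['fy'],p['cy']],[0,0,1]]); D=np.array([p['k1'],0,0,0.]); return p['rvec'],p['tvec'],R,K,D
def proj(n,P):
    r,t,R,K,D=cam(n); return cv2.projectPoints(np.atleast_2d(np.array(P,float)),r,t,K,D)[0][:,0]
def back(n,uv,z):
    r,t,R,K,D=cam(n); q=cv2.undistortPoints(np.array(uv,float).reshape(-1,1,2),K,D)[:,0]
    d=np.c_[q,np.ones(len(q))]@R; c=-R.T@t; return c+d*((z-c[2])/d[:,2])[:,None]
def crop(n,u0,v0,u1,v1,s,name,f=None):
    f=grab_frame(n) if f is None else f
    c=cv2.resize(f[v0:v1,u0:u1],None,fx=s,fy=s,interpolation=cv2.INTER_CUBIC)
    for u in range((u0+9)//10*10,u1,10): cv2.line(c,(int((u-u0+.5)*s),0),(int((u-u0+.5)*s),4 if u%50 else 10),(255,255,255),1); cv2.putText(c,str(u),(int((u-u0)*s),20),0,.35,(255,255,0),1)
    for v in range((v0+9)//10*10,v1,10): cv2.line(c,(0,int((v-v0+.5)*s)),(5,int((v-v0+.5)*s)),(255,255,255),1); cv2.putText(c,str(v),(6,int((v-v0+.5)*s)+4),0,.35,(255,255,0),1)
    cv2.imwrite(f"pics/{name}.png",c[:,:,::-1]); return f
E
python3 - <<'E'
from h import *
t=cv2.imread("pics/top0.png")[:,:,::-1]; s=cv2.imread("pics/side0.png")[:,:,::-1]
crop("top",228,112,318,164,8,"t_hold",t); crop("top",155,155,215,200,10,"t_mal",t)
crop("side",300,180,370,235,10,"s_hold",s); crop("side",245,145,295,195,10,"s_mal",s)
E
```

```text
(no output)
```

View pics/t_hold.png

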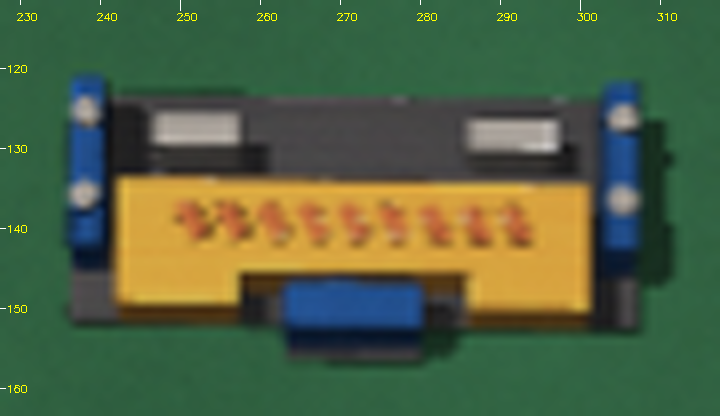

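View pics/t_mal.png

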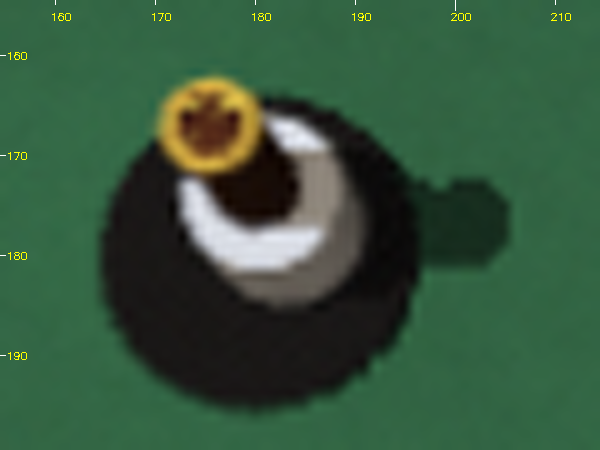

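View pics/s_hold.png

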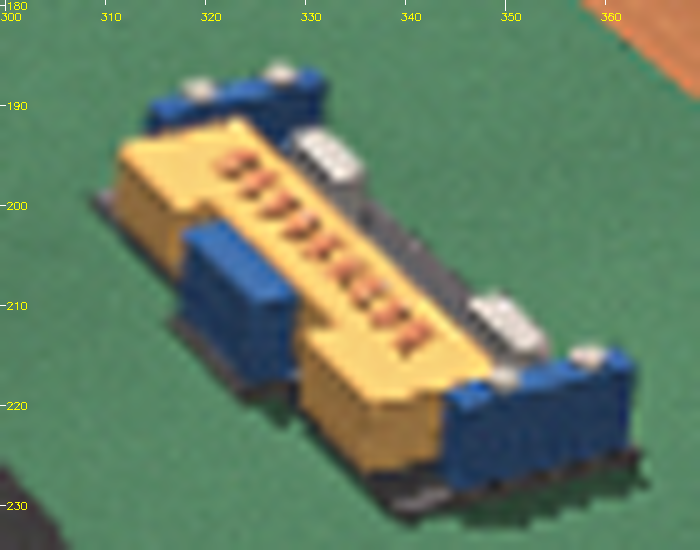

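View pics/s_mal.png

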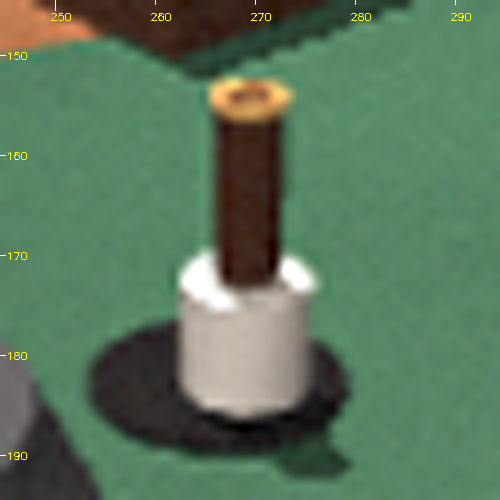

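```bash
python3 - <<'E'
from h import *
from scipy.optimize import least_squares
T=lambda c:(c[0]/8+228-.5,c[1]/8+112-.5); S=lambda c:(c[0]/10+300-.5,c[1]/10+180-.5)
m=1e-3
top=[((68,325),(-20,100,3)),((638,332),(-20,-100,3)),((72,77),(60,99,38)),((68,243),(-2,99,38)),((103,243),(-2,87,38)),((637,83),(60,-99,38)),((604,247),(-2,-87,38)),((638,247),(-2,-99,38)),((103,77),(60,87,38)),((605,83),(60,-87,38)),
((286,281),(-12,24,38)),((420,281),(-12,-24,38)),((284,326),(-32,24,38)),((423,327),(-32,-24,38))]
side=[((448,488),(-2,-99,6)),((405,522),(-20,-100,0)),((640,460),(65,-100,0)),((185,235),(-32,24,38)),((255,303),(-32,-24,38)),((298,292),(-12,-24,38)),((225,218),(-12,24,38))]
def W(p,P):
    P=np.array(P)*m; c,s=np.cos(p[2]),np.sin(p[2]); return np.c_[p[0]+c*P[:,0]-s*P[:,1],p[1]+s*P[:,0]+c*P[:,1],P[:,2]]
def res(p,w=(1,1)):
    a=proj("top",W(p,[x[1] for x in top]))-[T(x[0]) for x in top]
    b=proj("side",W(p,[x[1] for x in side]))-[S(x[0]) for x in side]
    return np.r_[w[0]*a.ravel(),w[1]*b.ravel()]
for w in((1,1),(1,0),(0,1)):
    r=least_squares(res,[.55,0,0],args=(w,)); print(w,r.x,np.sqrt(np.mean(r.fun**2)))
    if w==(1,1): p=r.x; print(r.fun.reshape(-1,2).round(1).tolist())
np.save("hold.npy",p)
# lug edges
c,s=np.cos(p[2]),np.sin(p[2]);Rm=np.array([[c,s],[-s,c]])
for n,f,pts in(("top",T,[(117,305),(240,305),(467,312),(590,311)]),("side",S,[(120,150),(180,210),(302,335),(372,403)])):
    b=back(n,[f(q) for q in pts],.034)
    print(n,((b[:,:2]-p[:2])@Rm.T*1e3).round(1).tolist())
# mallet
M=lambda c:(c[0]/10+155-.5,c[1]/10+155-.5); N=lambda c:(c[0]/10+245-.5,c[1]/10+145-.5)
print("mallet top",back("top",[M((210,126))],.116),back("side",[N((251,100))],.116))
print("head bottom side: ",back("side",[N((245,412))],.006))
print("pad",back("top",[M((259,252))],.006),back("side",[N((218,388))],.006))
E
```

```text
(1, 1) [0.63429303 0.02453528 0.00534417] 0.4773611030618392
[[0.2, 0.2], [-0.1, -0.2], [-0.2, -0.1], [-0.2, 0.4], [-0.3, 0.4], [0.4, -0.3], [0.4, 0.4], [0.5, 0.5], [0.2, -0.1], [0.1, -0.3], [-0.2, -0.8], [0.5, -0.6], [-0.1, 0.6], [0.1, 0.6], [0.5, 0.2], [-0.4, -0.0], [0.1, -0.0], [-1.1, -1.2], [-0.5, -0.5], [0.9, -0.8], [0.5, -0.8]]
(1, 0) [0.63443918 0.02479299 0.00451825] 0.29159201722442507
(0, 1) [0.63259256 0.02251952 0.01523865] 0.3250112522019079
top [[-21.9, 81.3], [-21.6, 39.1], [-23.5, -38.9], [-22.7, -81.2]]
side [[-22.8, 76.3], [-23.1, 36.0], [-24.6, -43.3], [-24.3, -84.5]]
mallet top [[0.53833797 0.26894204 0.116     ]] [[0.53569344 0.26335712 0.116     ]]
head bottom side:  [[0.52960298 0.25018843 0.006     ]]
pad [[0.53208109 0.27757846 0.006     ]] [[0.52791197 0.26893231 0.006     ]]
```

```bash
python3 - <<'E'
from h import *
for n,o in(("top",(155,155)),("side",(245,145))):
    t=cv2.imread(f"pics/{n}0.png"); 
    a=np.linspace(0,2*np.pi,60)
    def circ(x,y,z,r): return np.c_[x+r*np.cos(a),y+r*np.sin(a),0*a+z]
    u0,v0=o; w=60 if n=="top" else 50
    c=cv2.resize(t[v0:v0+w,u0:u0+w],None,fx=12,fy=12,interpolation=cv2.INTER_CUBIC)
    for pr,col in(((.532,.2775,.539,.269),(0,0,255)),((.529,.2715,.536,.265),(0,255,255))):
        for q in(circ(*pr[:2],.006,.045),circ(*pr[2:],.116,.012),circ(*pr[2:],.006,.022),circ(*pr[2:],.048,.022)):
            P=((proj(n,q)-o+.5)*12).astype(int); cv2.polylines(c,[P],True,col,1)
    cv2.imwrite(f"pics/ov_{n}.png",c)
E
```

```text
(no output)
```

View pics/ov_top.png

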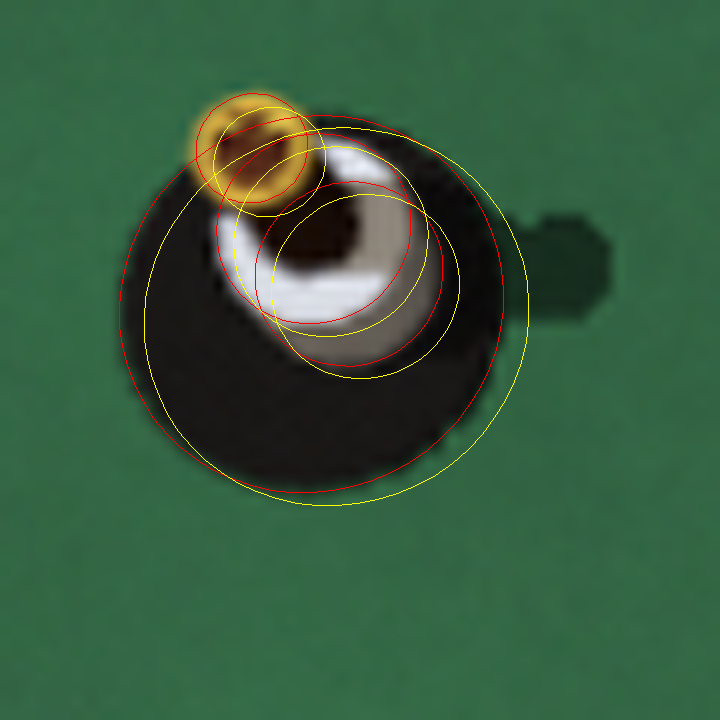

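View pics/ov_side.png

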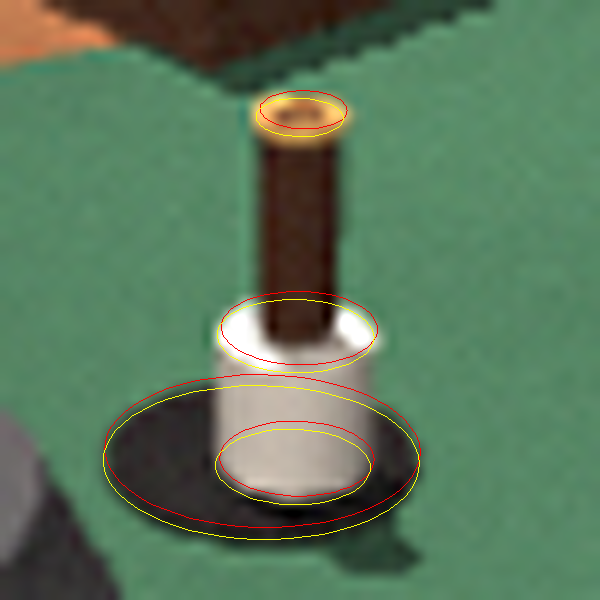

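```bash
python3 - <<'E'
from h import *
s=ctrl.state(); print(s['time'])
R=cv2.Rodrigues(s['eef_rot'])[0]; print(R.round(3)); print("tool y yaw deg",np.degrees(np.arctan2(R[1,1],R[0,1])))
print("spool",back("top",[(165,107)],.055),"jar",back("top",[(391,117)],.075))
p=np.load("hold.npy");c,sn=np.cos(p[2]),np.sin(p[2])
for y in(57,-57): print(y,p[0]+c*-.024-sn*y/1e3-.022,p[1]+sn*-.046+c*y/1e3)
E
```

```text
0.1
[[-0.001  0.336  0.942]
 [-0.001  0.942 -0.336]
 [-1.    -0.002 -0.   ]]
tool y yaw deg 70.36073254391742
spool [[0.72764382 0.32230609 0.055     ]] jar [[ 0.69989546 -0.30090956  0.075     ]]
57 0.5879887544183946 0.08128863265112823
-57 0.5885979870695983 -0.03270973942311107
```

move_arm:
  commands:
    - [[0,0,0,0,-0.007,0.02,0],[0,0,0,0,-0.014,0.042,0],[0,0,0,0,-0.014,0.042,0],[0,0,0,0,-0.014,0.042,0],[0,0,0,0,-0.014,0.042,0],[0,0,0,0,-0.014,0.042,0],[0,0,0,0,-0.014,0.042,0],[0,0,0,0,-0.014,0.042,0],[0,0,0,0,-0.014,0.042,0],[0,0,0,0,-0.014,0.042,0]]

```text
time: 1.1
tool_pos: [0.5244, 0.2811, 0.2068]
eef_rot: [0.269, 1.555, -0.269]
wrist_force: [0.6, 0.5, 1.1]
width: 1.003
```

move_arm:
  commands:
    - [[0.1225,0,0,0,0,0,0],[0.1225,0,0,0,0,0,0],[0.1225,0,0,0,0,0,0],[0.1225,0,0,0,0,0,0],[0.1225,0,0,0,0,0,0],[0.1225,0,0,0,0,0,0],[0.1225,0,0,0,0,0,0],[0.1225,0,0,0,0,0,0],[0.1225,0,0,0,0,0,0],[0.1225,0,0,0,0,0,0]]

```text
time: 2.1
tool_pos: [0.523, 0.2824, 0.2066]
eef_rot: [1.21, 1.209, -1.212]
wrist_force: [-1.1, -0.2, 0.0]
width: 1.0
```

```bash
cat > st.py <<'E'
from h import *
s=ctrl.state(); R=cv2.Rodrigues(s['eef_rot'])[0]
print("t",round(s['time'],2),"pos",s['tool_pos'].round(4),"yaw",round(float(np.degrees(np.arctan2(R[1,1],R[0,1]))),2),"F",s['wrist_force'].round(2),"w",round(s['width'],3),"q",s['qpos'].round(2)); print(R.round(3).tolist())
E
python3 st.py
```

```text
t 2.1 pos [0.523  0.2824 0.2066] yaw -0.12 F [-1.14 -0.22  0.01] w 1.0 q [0.38 0.31 1.46 0.   1.37 0.38]
[[-0.001, 1.0, -0.002], [-0.0, -0.002, -1.0], [-1.0, -0.001, 0.0]]
```

move_arm:
  commands:
    - [[-0.006,0,0,0,0.0155,0.014,0],[0,0,0,0.02,0,0,0],[0,0,0,0.025,0,0,0],[0,0,0,0.025,0,0,0],[0,0,0,0.025,0,0,0],[0,0,0,0.025,0,0,0],[0,0,0,0.015,0,0,0],[0,0,0,0.0106,0,0,0],[0,0,0,0,0,0,0],[0,0,0,0,0,0,0]]

```text
time: 3.1
tool_pos: [0.5393, 0.2687, 0.0619]
eef_rot: [1.203, 1.213, -1.202]
wrist_force: [0.6, -0.2, -0.1]
width: 1.0
```

```bash
python3 st.py; python3 - <<'E'
from h import *
f=crop("top",140,130,220,205,8,"t1"); crop("side",230,100,310,200,6,"s1")
E
```

```text
t 3.1 pos [0.5393 0.2687 0.0619] yaw 0.51 F [ 0.57 -0.21 -0.06] w 1.0 q [0.35 0.43 1.66 0.   1.06 0.34]
[[0.0, 1.0, 0.009], [0.0, 0.009, -1.0], [-1.0, 0.0, -0.0]]
```

View pics/t1.png

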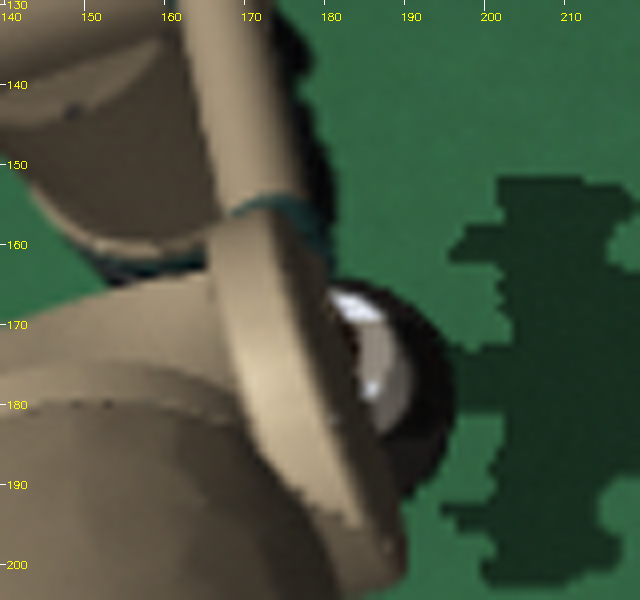

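View pics/s1.png

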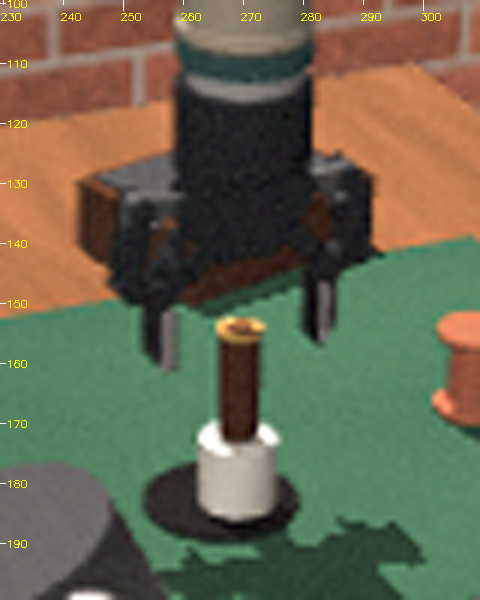

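```bash
python3 - <<'E'
from h import *
print(proj("side",[[.5393,.2687,.0619],[.5393,.2687,.075],[.5393-.0425,.2687,.075],[.5393+.0425,.2687,.075],[.5385,.2685,.116],[.5385,.2685,.048]]))
print(proj("top",[[.5393,.2687,.0619],[.5393,.2687,.15]]))
E
```

```text
[[269.65332503 168.17332648]
 [269.72004552 164.69968206]
 [258.0523616  166.91415751]
 [281.18823405 162.52761705]
 [269.73680303 153.72562319]
 [269.39123531 171.89904038]]
[[179.76053738 172.1172331 ]
 [172.81282959 163.09551631]]
```

move_arm:
  commands:
    - [[0.003,0,0,0,-0.001,0,0.3],[0,0,0,0,0,0,0.5],[0,0,0,0,0,0,0.7],[0,0,0,0,0,0,0.8],[0,0,0,0,0,0,0.9],[0,0,0,0,0,0,1],[0,0,0,0,0,0,1],[0,0,0,0,0,0,1],[0,0,0,0,0,0,1],[0,0,0,0,0,0,1]]

```text
time: 4.2
tool_pos: [0.5385, 0.2687, 0.062]
eef_rot: [1.206, 1.211, -1.204]
wrist_force: [1.8, -0.4, 4.1]
width: 0.264
```

```bash
python3 st.py; python3 - <<'E'
from h import *
crop("side",230,120,310,200,7,"s2")
E
```

```text
t 4.2 pos [0.5385 0.2687 0.062 ] yaw 0.34 F [ 1.79 -0.37  4.06] w 0.264 q [ 0.35  0.43  1.66 -0.    1.06  0.34]
[[0.001, 1.0, 0.006], [0.0, 0.006, -1.0], [-1.0, 0.001, -0.0]]
```

View pics/s2.png

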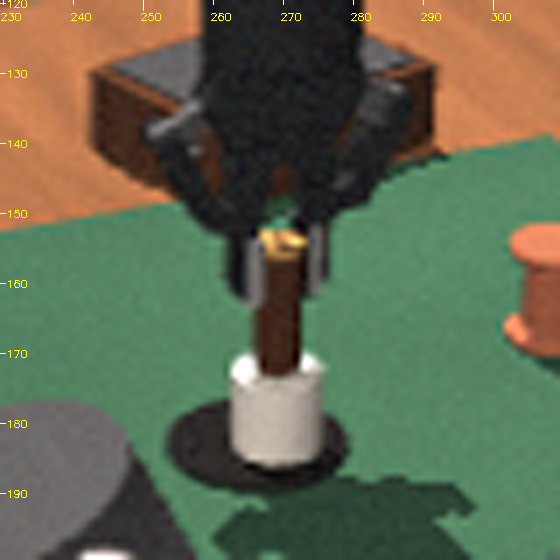

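```bash
python3 - <<'E'
from h import *
r,t,R,K,D=cam("side"); print("cam",(-R.T@t).round(3)); r,t,R,K,D=cam("top"); print("camtop",(-R.T@t).round(3))
b=np.array([.5385,.2687,.062])
for d in([0,0,0],[0,.01,0],[.01,0,0],[0,0,.01]): print(d,proj("side",b+d).round(2),proj("top",b+d).round(2))
for z in (.062,.07): print(proj("side",[[.5385+sx*.014,.2687+sy*.011,z] for sx in(-1,1) for sy in(-1,1)]).round(1).tolist())
crop("top",130,110,230,210,6,"t2")
E
```

```text
cam [-0.131 -1.188  0.896]
camtop [0.238 0.024 1.222]
[0, 0, 0] [[269.44 168.19]] [[179.74 172.4 ]]
[0, 0.01, 0] [[268.22 166.92]] [[176.03 172.37]]
[0.01, 0, 0] [[272.14 167.67]] [[179.93 168.77]]
[0, 0, 0.01] [[269.49 165.54]] [[179.   171.44]]
[[267.0, 170.3], [264.3, 167.5], [274.6, 168.9], [271.9, 166.1]]
[[267.0, 168.2], [264.3, 165.4], [274.6, 166.7], [271.9, 164.0]]
```

View pics/t2.png

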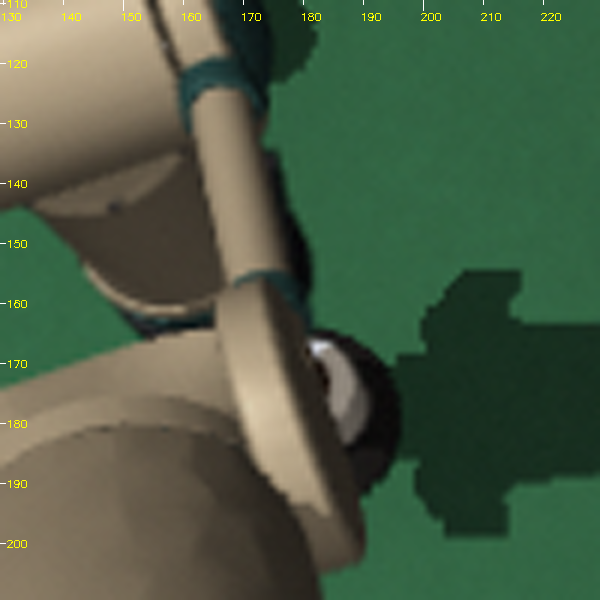

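move_arm:
  commands:
    - [[0,0,0,0,0,0,0.5],[0,0,0,0,0,0,0.4],[0,0,0,0,0,0,0.4],[0,0,0,0.003,0,0,0.4],[0,0,0,0.003,0,0,0.4],[0,0,0,0.003,0,0,0.4],[0,0,0,0,0,0,0.7],[0,0,0,0,0,0,0.9],[0,0,0,0,0,0,1],[0,0,0,0,0,0,1]]

```text
time: 5.3
tool_pos: [0.5382, 0.2686, 0.0525]
eef_rot: [1.205, 1.212, -1.205]
wrist_force: [0.6, -0.4, -3.1]
width: 0.267
```

move_arm:
  commands:
    - [[0,0,0,0,0,0,1],[0,0,0,0,0,0,1],[0,0,0,0,0,0,1],[0,0,0,-0.005,0,0,1],[0,0,0,-0.01,0,0,1],[0,0,0,-0.015,0,0,1],[0,0,0,-0.015,0,0,1],[0,0,0,-0.005,0,0,1],[0,0,0,0,0,0,1],[0,0,0,0,0,0,1]]

```text
time: 6.3
tool_pos: [0.5375, 0.2684, 0.1023]
eef_rot: [1.204, 1.212, -1.205]
wrist_force: [-1.2, -0.2, -3.4]
width: 0.266
```

```bash
python3 st.py; python3 - <<'E'
from h import *
crop("side",230,110,310,200,7,"s3")
E
```

```text
t 6.3 pos [0.5375 0.2684 0.1023] yaw 0.35 F [-1.22 -0.22 -3.43] w 0.266 q [0.35 0.39 1.61 0.   1.15 0.34]
[[-0.001, 1.0, 0.006], [-0.0, 0.006, -1.0], [-1.0, -0.001, 0.0]]
```

View pics/s3.png

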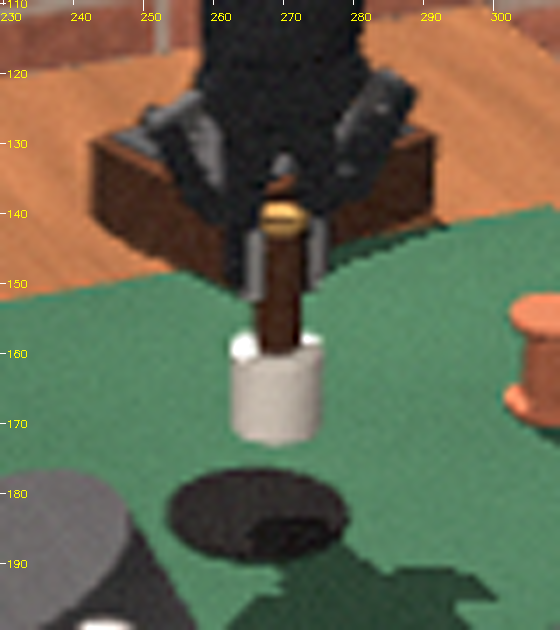

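move_arm:
  commands:
    - [[0,0,0,0,0,0.007,1],[0,0,0,0,0.003,0.02,1],[0,0,0,0,0.004,0.025,1],[0,0,0,0,0.004,0.025,1],[0,0,0,0,0.004,0.025,1],[0,0,0,0,0.004,0.025,1],[0,0,0,0,0.004,0.025,1],[0,0,0,0,0.003,0.02,1],[0,0,0,0,0,0.015,1],[0,0,0,0,0,0,1]]

```text
time: 7.35
tool_pos: [0.5646, 0.0797, 0.1021]
eef_rot: [1.205, 1.211, -1.208]
wrist_force: [0.8, 0.4, -3.1]
width: 0.265
```

move_arm:
  commands:
    - [[0,0,0,0.006,0,0,1],[0,0,0,0.008,0,0,1],[0,0,0,0.008,0,0,1],[0,0,0,0.008,0,0,1],[0,0,0,0.008,0,0,1],[0,0,0,0.008,0,0,1],[0,0,0,0.005,0,0,1],[0,0,0,0,0,0,1],[0,0,0,0,0,0,1],[0,0,0,0,0,0,1]]

```text
time: 8.35
tool_pos: [0.5656, 0.0817, 0.052]
eef_rot: [1.205, 1.211, -1.204]
wrist_force: [0.3, 0.1, -2.9]
width: 0.269
```

```bash
python3 st.py; python3 - <<'E'
from h import *
crop("side",280,150,380,240,8,"s4");crop("top",220,105,320,190,8,"t4")
E
```

```text
t 8.35 pos [0.5656 0.0817 0.052 ] yaw 0.34 F [ 0.27  0.12 -2.87] w 0.269 q [0.02 0.4  1.74 0.   1.   0.02]
[[0.001, 1.0, 0.006], [0.0, 0.006, -1.0], [-1.0, 0.001, -0.0]]
```

View pics/s4.png

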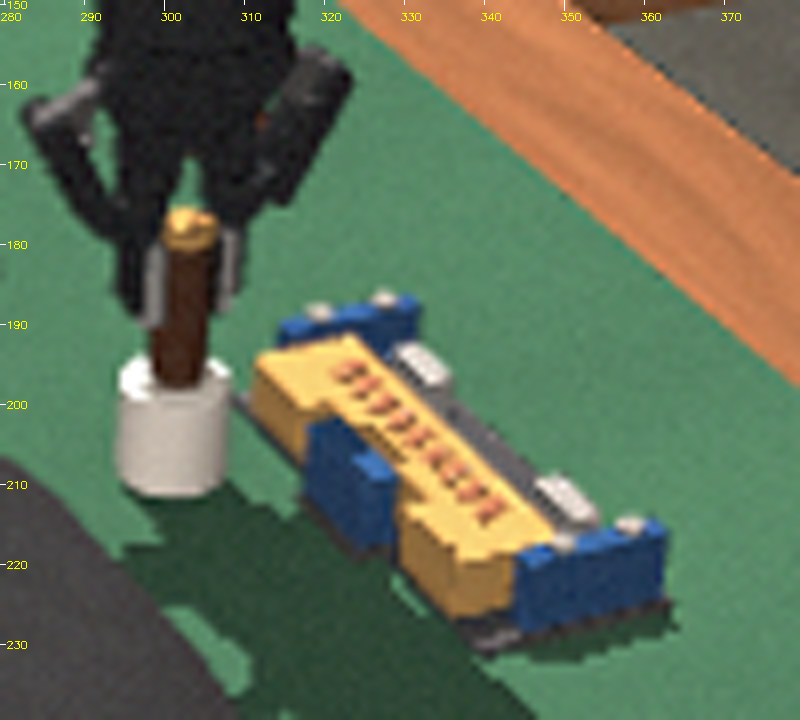

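View pics/t4.png

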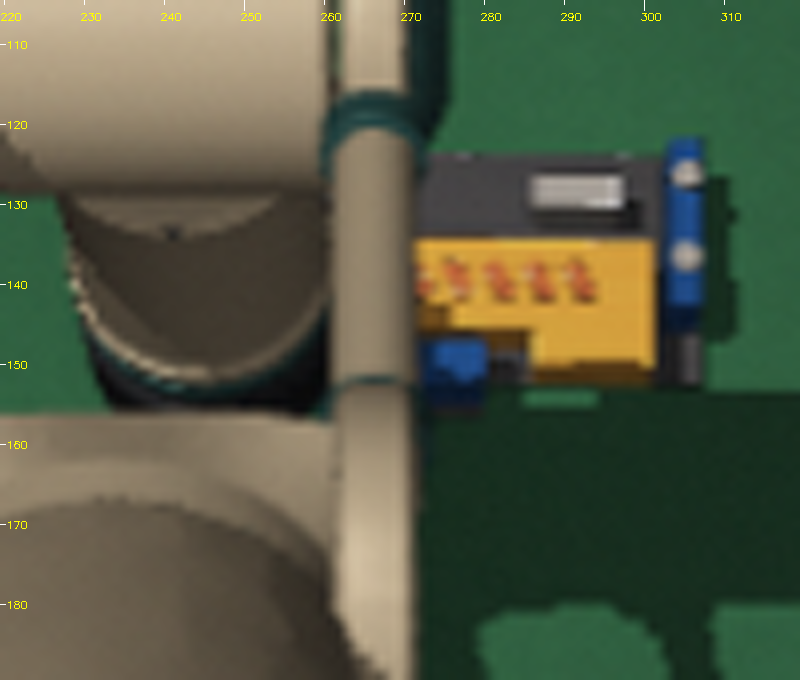

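move_arm:
  commands:
    - [[0,0,0,0,0.004,0,1],[0,0,0,0,0.005,0,1],[0,0,0,0,0.004,0,1],[0,0,0,0,0.002,0,1],[0,0,0,0,0.001,0,1],[0,0,0,0,0.001,0,1],[0,0,0,0,0.001,0,1],[0,0,0,0,0.001,0,1],[0,0,0,0,0.001,0,1],[0,0,0,0,0.0005,0,1]]

```text
time: 9.45
tool_pos: [0.5857, 0.0819, 0.0516]
eef_rot: [1.205, 1.212, -1.205]
wrist_force: [0.5, 0.1, -3.4]
width: 0.266
```

```bash
python3 st.py
```

```text
t 9.45 pos [0.5857 0.0819 0.0516] yaw 0.34 F [ 0.47  0.06 -3.41] w 0.266 q [0.02 0.42 1.69 0.   1.02 0.02]
[[0.0, 1.0, 0.006], [0.0, 0.006, -1.0], [-1.0, 0.0, -0.0]]
```

move_arm:
  commands:
    - [[0,0,0,0,0.0004,0,1],[0,0,0,0,0.0004,0,1],[0,0,0,0,0.0004,0,1],[0,0,0,0,0.0004,0,1],[0,0,0,0,0.0004,0,1],[0,0,0,0,0.0004,0,1],[0,0,0,0,0.0004,0,1],[0,0,0,0,0.0004,0,1],[0,0,0,0,0.0004,0,1],[0,0,0,0,0.0004,0,1]]

```text
time: 10.45
tool_pos: [0.5897, 0.0819, 0.0516]
eef_rot: [1.205, 1.212, -1.205]
wrist_force: [-0.3, -0.8, -3.6]
width: 0.265
```

```bash
python3 st.py
```

```text
t 10.45 pos [0.5897 0.0819 0.0516] yaw 0.34 F [-0.26 -0.82 -3.63] w 0.265 q [0.02 0.43 1.68 0.   1.03 0.02]
[[0.0, 1.0, 0.006], [0.0, 0.006, -1.0], [-1.0, 0.0, -0.0]]
```

move_arm:
  commands:
    - [[0,0,0,0,0.0003,0,1],[0,0,0,0,0.0003,0,1],[0,0,0,0,0.0003,0,1],[0,0,0,0,0.0003,0,1],[0,0,0,0,0.0003,0,1],[0,0,0,0,0.0003,0,1],[0,0,0,0,0.0003,0,1],[0,0,0,0,0.0003,0,1],[0,0,0,0,0.0003,0,1],[0,0,0,0,0.0003,0,1]]

```text
time: 11.45
tool_pos: [0.5918, 0.0819, 0.0515]
eef_rot: [1.204, 1.213, -1.206]
wrist_force: [-1.9, -0.8, -1.5]
width: 0.264
```

```bash
python3 st.py; python3 - <<'E'
from h import *
crop("side",280,170,370,235,8,"s5")
E
```

```text
t 11.45 pos [0.5918 0.0819 0.0515] yaw 0.35 F [-1.93 -0.83 -1.54] w 0.264 q [0.02 0.43 1.68 0.   1.03 0.01]
[[-0.002, 1.0, 0.006], [0.0, 0.006, -1.0], [-1.0, -0.002, -0.0]]
```

View pics/s5.png

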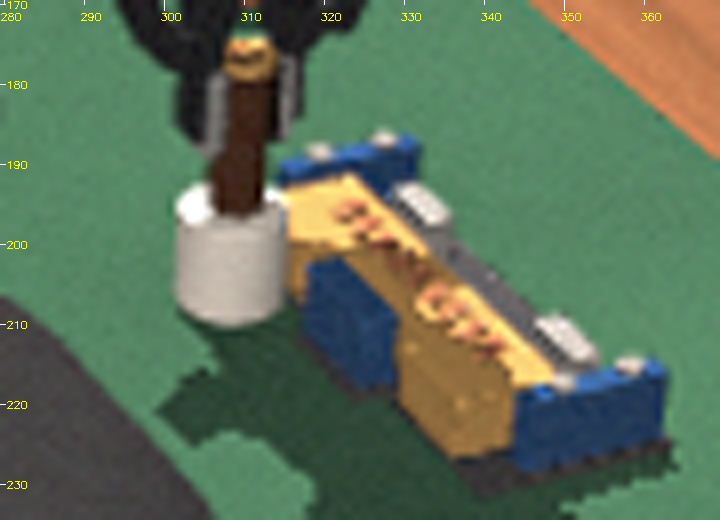

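move_arm:
  commands:
    - [[0,0,0,0,0.0003,0,1],[0,0,0,0,0.0003,0,1],[0,0,0,0,0.0003,0,1],[0,0,0,0,0.0003,0,1],[0,0,0,0,0.0003,0,1],[0,0,0,0,0.0003,0,1],[0,0,0,0,0.0003,0,1],[0,0,0,0,0.0003,0,1],[0,0,0,0,0.0003,0,1],[0,0,0,0,0,0,1]]

```text
time: 12.5
tool_pos: [0.5925, 0.082, 0.0514]
eef_rot: [1.202, 1.216, -1.209]
wrist_force: [-6.3, -0.0, 2.5]
width: 0.265
```

```bash
python3 st.py
```

```text
t 12.5 pos [0.5925 0.082  0.0514] yaw 0.35 F [-6.28 -0.02  2.48] w 0.265 q [0.02 0.44 1.67 0.   1.04 0.01]
[[-0.005, 1.0, 0.006], [0.0, 0.006, -1.0], [-1.0, -0.005, -0.0]]
```

move_arm:
  commands:
    - [[0,0,0,0,0.0003,0,1],[0,0,0,0,0.0003,0,1],[0,0,0,0,0.0003,0,1],[0,0,0,0,0.0003,0,1],[0,0,0,0,0.0003,0,1],[0,0,0,0,0.0003,0,1],[0,0,0,0,0.0003,0,1],[0,0,0,0,0.0003,0,1],[0,0,0,0,0,0,1],[0,0,0,0,0,0,1]]

```text
time: 13.5
tool_pos: [0.5937, 0.0821, 0.0512]
eef_rot: [1.201, 1.218, -1.21]
wrist_force: [-8.4, 0.4, 3.1]
width: 0.267
```

```bash
python3 st.py
```

```text
t 13.5 pos [0.5937 0.0821 0.0512] yaw 0.35 F [-8.41  0.37  3.05] w 0.267 q [0.02 0.44 1.67 0.   1.04 0.01]
[[-0.008, 1.0, 0.006], [0.0, 0.006, -1.0], [-1.0, -0.008, -0.0]]
```

move_arm:
  commands:
    - [[0,0,0,0,-0.008,0,1],[0,0,0,0,-0.01,0,1],[0,0,0,0,-0.006,0,1],[0,0,0,0,0,0.025,1],[0,0,0,0,0,0.033,1],[0,0,0,0,0,0.033,1],[0,0,0,0,0,0.023,1],[0,0,0,0,0.004,0,1],[0,0,0,0,0.005,0,1],[0,0,0,0,0.003,0,1]]

```text
time: 14.5
tool_pos: [0.5873, -0.0315, 0.0517]
eef_rot: [1.206, 1.211, -1.203]
wrist_force: [-0.1, 1.0, -2.9]
width: 0.265
```

move_arm:
  commands:
    - [[0,0,0,0,0.001,0,1],[0,0,0,0,0.0005,0,1],[0,0,0,0,0.0005,0,1],[0,0,0,0,0.0005,0,1],[0,0,0,0,0.0005,0,1],[0,0,0,0,0.0005,0,1],[0,0,0,0,0.0005,0,1],[0,0,0,0,0.0005,0,1],[0,0,0,0,0.0005,0,1],[0,0,0,0,0.0005,0,1]]

```text
time: 15.5
tool_pos: [0.5912, -0.0321, 0.0515]
eef_rot: [1.204, 1.213, -1.206]
wrist_force: [-1.3, -0.3, -1.1]
width: 0.265
```

```bash
python3 st.py; python3 - <<'E'
from h import *
crop("side",280,170,370,235,8,"s6")
crop("top",228,112,318,164,8,"t6")
E
```

```text
t 15.5 pos [ 0.5912 -0.0321  0.0515] yaw 0.34 F [-1.32 -0.27 -1.14] w 0.265 q [-0.17  0.43  1.69 -0.    1.03 -0.18]
[[-0.001, 1.0, 0.006], [0.0, 0.006, -1.0], [-1.0, -0.001, -0.0]]
```

View pics/s6.png

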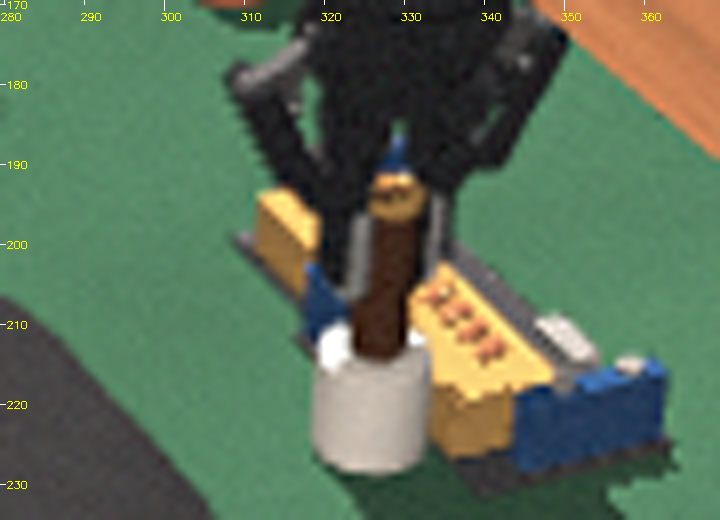

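View pics/t6.png

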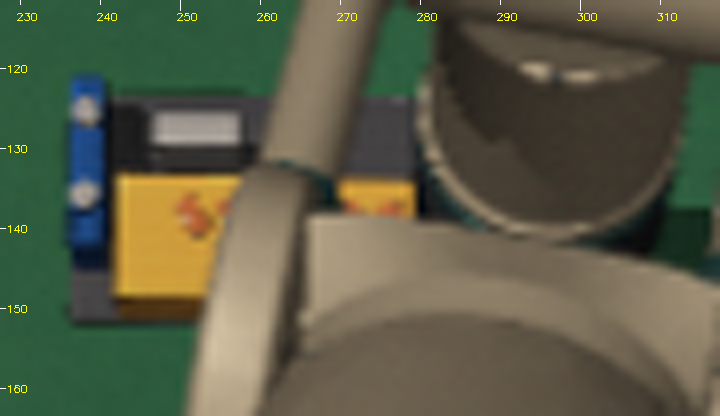

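move_arm:
  commands:
    - [[0,0,0,0,0.0008,0,1],[0,0,0,0,0.0008,0,1],[0,0,0,0,0.0008,0,1],[0,0,0,0,0.0008,0,1],[0,0,0,0,0.0008,0,1],[0,0,0,0,0.0008,0,1],[0,0,0,0,0.0008,0,1],[0,0,0,0,0.0008,0,1],[0,0,0,0,0.0008,0,1],[0,0,0,0,0,0,1]]

```text
time: 16.6
tool_pos: [0.594, -0.0323, 0.0512]
eef_rot: [1.199, 1.22, -1.212]
wrist_force: [-9.5, -1.8, 4.1]
width: 0.268
```

```bash
python3 st.py
```

```text
t 16.6 pos [ 0.594  -0.0323  0.0512] yaw 0.38 F [-9.5  -1.85  4.11] w 0.268 q [-0.17  0.43  1.68 -0.    1.04 -0.18]
[[-0.01, 1.0, 0.007], [-0.0, 0.007, -1.0], [-1.0, -0.01, 0.0]]
```

move_arm:
  commands:
    - [[0,0,0,0,0.0006,0,1],[0,0,0,0,0.0006,0,1],[0,0,0,0,0.0006,0,1],[0,0,0,0,0.0006,0,1],[0,0,0,0,0.0004,0,1],[0,0,0,0,0.0004,0,1],[0,0,0,0,0,0,1],[0,0,0,0,0,0,1],[0,0,0,0,0,0,1],[0,0,0,0,0,0,1]]

```text
time: 17.6
tool_pos: [0.5947, -0.0322, 0.051]
eef_rot: [1.197, 1.223, -1.215]
wrist_force: [-13.7, -1.1, 5.6]
width: 0.267
```

```bash
python3 st.py; python3 - <<'E'
from h import *
crop("side",280,170,370,235,8,"s7")
E
```

```text
t 17.6 pos [ 0.5947 -0.0322  0.051 ] yaw 0.4 F [-13.68  -1.14   5.57] w 0.267 q [-0.17  0.44  1.67 -0.    1.05 -0.17]
[[-0.015, 1.0, 0.007], [-0.0, 0.007, -1.0], [-1.0, -0.015, 0.0]]
```

View pics/s7.png

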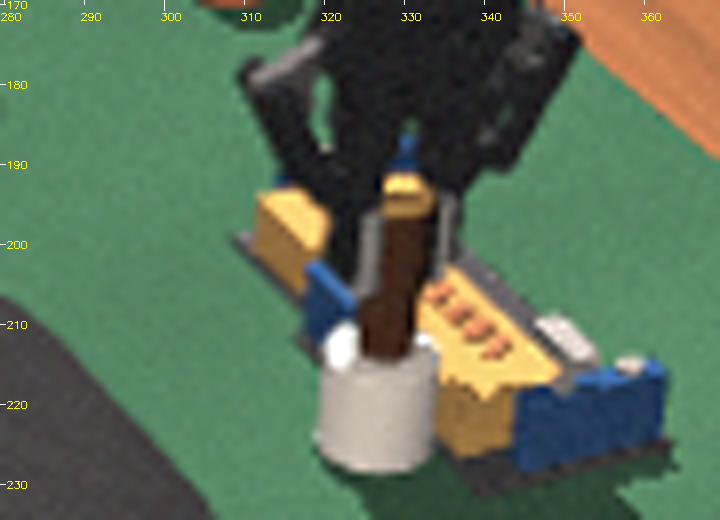

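move_arm:
  commands:
    - [[0,0,0,0,-0.005,0,1],[0,0,0,0,-0.008,0,1],[0,0,0,-0.004,-0.002,0,1],[0,0,0,-0.003,0,0,1],[0,0,0,0,0,0,1],[0,0,0,0,0,0,1],[0,0,0,0,0,0,1],[0,0,0,0,0,0,1],[0,0,0,0,0,0,1],[0,0,0,0,0,0,1]]

```text
time: 18.65
tool_pos: [0.5873, -0.0321, 0.0585]
eef_rot: [1.205, 1.212, -1.205]
wrist_force: [-0.1, -0.7, -3.9]
width: 0.263
```

```bash
python3 st.py; python3 - <<'E'
from h import *
crop("side",280,170,370,235,8,"s8")
E
```

```text
t 18.65 pos [ 0.5873 -0.0321  0.0585] yaw 0.35 F [-0.1  -0.71 -3.94] w 0.263 q [-0.17  0.41  1.69  0.    1.04 -0.18]
[[-0.0, 1.0, 0.006], [0.0, 0.006, -1.0], [-1.0, -0.0, -0.0]]
```

View pics/s8.png

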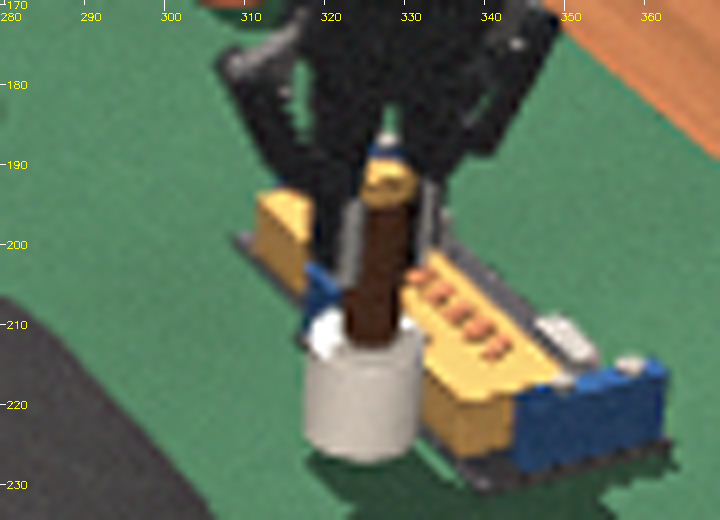

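move_arm:
  commands:
    - [[0,0,0,0,0.001,0,1],[0,0,0,0,0.0015,0,1],[0,0,0,0,0.001,0,1],[0,0,0,0,0.0008,0,1],[0,0,0,0,0.0008,0,1],[0,0,0,0,0.0008,0,1],[0,0,0,0,0.0008,0,1],[0,0,0,0,0.0008,0,1],[0,0,0,0,0.0008,0,1],[0,0,0,0,0,0,1]]

```text
time: 19.7
tool_pos: [0.5939, -0.032, 0.0584]
eef_rot: [1.203, 1.215, -1.207]
wrist_force: [-4.6, -0.6, -0.8]
width: 0.263
```

```bash
python3 st.py
```

```text
t 19.7 pos [ 0.5939 -0.032   0.0584] yaw 0.35 F [-4.62 -0.62 -0.77] w 0.263 q [-0.17  0.42  1.67 -0.    1.05 -0.18]
[[-0.003, 1.0, 0.006], [0.0, 0.006, -1.0], [-1.0, -0.003, -0.0]]
```

move_arm:
  commands:
    - [[0,0,0,0,0.0006,0,1],[0,0,0,0,0.0006,0,1],[0,0,0,0,0.0006,0,1],[0,0,0,0,0.0006,0,1],[0,0,0,0,0.0006,0,1],[0,0,0,0,0.0006,0,1],[0,0,0,0,0.0006,0,1],[0,0,0,0,0,0,1],[0,0,0,0,0,0,1],[0,0,0,0,0,0,1]]

```text
time: 20.7
tool_pos: [0.5953, -0.0321, 0.0583]
eef_rot: [1.2, 1.219, -1.211]
wrist_force: [-9.4, -0.3, 3.8]
width: 0.267
```

```bash
python3 st.py
```

```text
t 20.7 pos [ 0.5953 -0.0321  0.0583] yaw 0.37 F [-9.36 -0.32  3.78] w 0.267 q [-0.17  0.43  1.67 -0.    1.06 -0.18]
[[-0.009, 1.0, 0.006], [-0.0, 0.006, -1.0], [-1.0, -0.009, -0.0]]
```

move_arm:
  commands:
    - [[0,0,0,0,0.0005,0,1],[0,0,0,0,0.0005,0,1],[0,0,0,0,0.0005,0,1],[0,0,0,0,0.0005,0,1],[0,0,0,0,0.0005,0,1],[0,0,0,0,0,0,1],[0,0,0,0,0,0,1],[0,0,0,0,0,0,1],[0,0,0,0,0,0,1],[0,0,0,0,0,0,1]]

```text
time: 21.7
tool_pos: [0.5977, -0.0324, 0.0583]
eef_rot: [1.2, 1.219, -1.211]
wrist_force: [-9.6, -1.5, 3.4]
width: 0.27
```

```bash
python3 st.py; python3 - <<'E'
from h import *
crop("side",280,170,370,235,8,"s9"); crop("top",228,112,318,164,8,"t9")
E
```

```text
t 21.7 pos [ 0.5977 -0.0324  0.0583] yaw 0.38 F [-9.62 -1.55  3.45] w 0.27 q [-0.17  0.43  1.66 -0.    1.06 -0.17]
[[-0.009, 1.0, 0.007], [-0.001, 0.007, -1.0], [-1.0, -0.009, 0.001]]
```

View pics/s9.png

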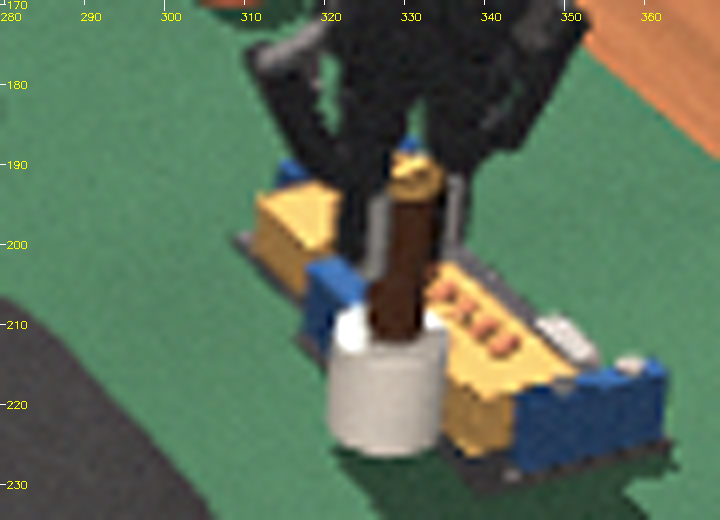

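View pics/t9.png

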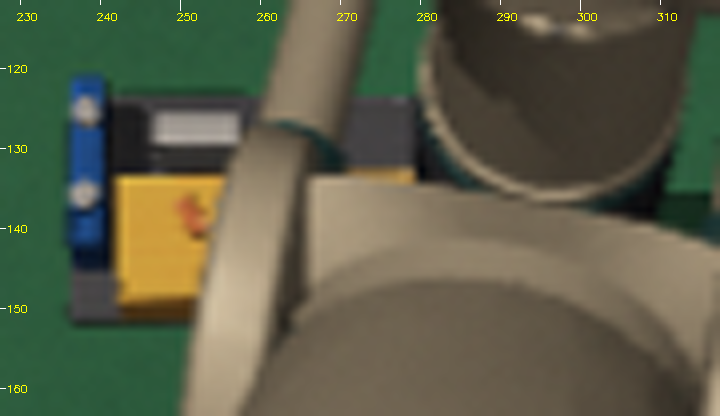

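move_arm:
  commands:
    - [[0,0,0,0,-0.009,0,1],[0,0,0,0,-0.011,0,1],[0,0,0,0,-0.007,0,1],[0,0,0,0,0,-0.025,1],[0,0,0,0,0,-0.033,1],[0,0,0,0,0,-0.033,1],[0,0,0,0,0,-0.023,1],[0,0,0,0,0.005,0,1],[0,0,0,0,0.006,0,1],[0,0,0,0,0.002,0,1]]

```text
time: 22.8
tool_pos: [0.5891, 0.0811, 0.0588]
eef_rot: [1.206, 1.21, -1.204]
wrist_force: [-0.9, -0.6, -3.8]
width: 0.264
```

move_arm:
  commands:
    - [[0,0,0,0,0.001,0,1],[0,0,0,0,0.001,0,1],[0,0,0,0,0.001,0,1],[0,0,0,0,0.001,0,1],[0,0,0,0,0.001,0,1],[0,0,0,0,0.001,0,1],[0,0,0,0,0.001,0,1],[0,0,0,0,0.001,0,1],[0,0,0,0,0.001,0,1],[0,0,0,0,0.001,0,1]]

```text
time: 23.8
tool_pos: [0.594, 0.082, 0.0582]
eef_rot: [1.201, 1.217, -1.21]
wrist_force: [-7.6, 0.1, 2.7]
width: 0.27
```

```bash
python3 st.py; python3 - <<'E'
from h import *
crop("side",280,170,370,235,8,"s10"); crop("top",228,112,318,164,8,"t10")
E
```

```text
t 23.8 pos [0.594  0.082  0.0582] yaw 0.36 F [-7.6   0.07  2.66] w 0.27 q [0.02 0.43 1.66 0.   1.06 0.01]
[[-0.007, 1.0, 0.006], [-0.0, 0.006, -1.0], [-1.0, -0.007, 0.0]]
```

View pics/s10.png

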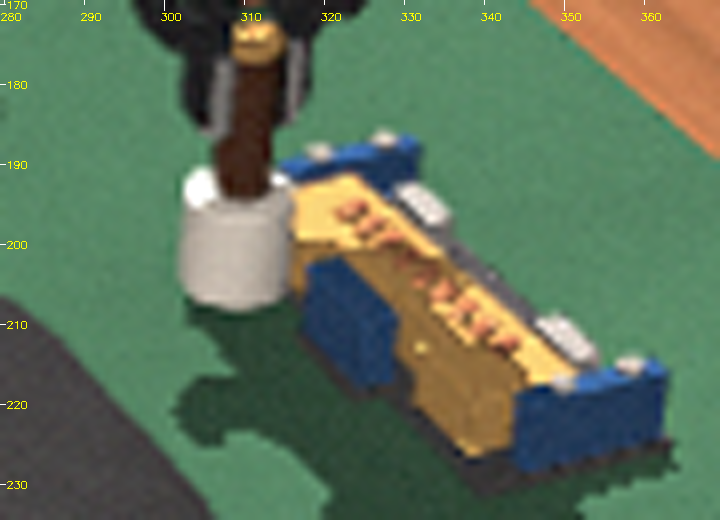

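View pics/t10.png

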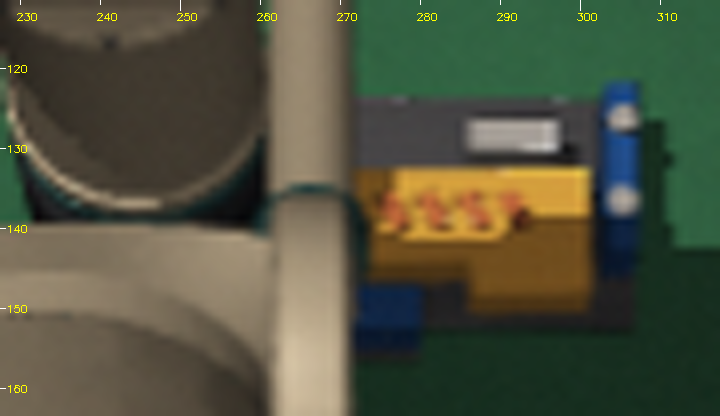

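move_arm:
  commands:
    - [[0,0,0,0,0.0008,0,1],[0,0,0,0,0.0008,0,1],[0,0,0,0,0.0008,0,1],[0,0,0,0,0.0008,0,1],[0,0,0,0,0.0008,0,1],[0,0,0,0,0.0008,0,1],[0,0,0,0,0.0007,0,1],[0,0,0,0,0.0005,0,1],[0,0,0,0,0,0,1],[0,0,0,0,0,0,1]]

```text
time: 24.9
tool_pos: [0.5997, 0.0828, 0.0582]
eef_rot: [1.202, 1.219, -1.21]
wrist_force: [-7.7, 1.9, 2.0]
width: 0.268
```

```bash
python3 st.py
```

```text
t 24.9 pos [0.5997 0.0828 0.0582] yaw 0.34 F [-7.7   1.94  2.03] w 0.268 q [0.02 0.44 1.65 0.   1.06 0.01]
[[-0.008, 1.0, 0.006], [0.001, 0.006, -1.0], [-1.0, -0.008, -0.001]]
```

move_arm:
  commands:
    - [[0,0,0,0,-0.01,0,1],[0,0,0,0,-0.011,0,1],[0,0,0,0,-0.008,0,1],[0,0,0,0,0,0.025,1],[0,0,0,0,0,0.033,1],[0,0,0,0,0,0.033,1],[0,0,0,0,0,0.023,1],[0,0,0,0,0.006,0,1],[0,0,0,0,0.007,0,1],[0,0,0,0,0.004,0,1]]

```text
time: 25.9
tool_pos: [0.5934, -0.0314, 0.0588]
eef_rot: [1.206, 1.211, -1.203]
wrist_force: [-0.3, 1.3, -3.5]
width: 0.268
```

move_arm:
  commands:
    - [[0,0,0,0,0.001,0,1],[0,0,0,0,0.001,0,1],[0,0,0,0,0.001,0,1],[0,0,0,0,0.001,0,1],[0,0,0,0,0.001,0,1],[0,0,0,0,0.001,0,1],[0,0,0,0,0.001,0,1],[0,0,0,0,0.001,0,1],[0,0,0,0,0.001,0,1],[0,0,0,0,0.001,0,1]]

```text
time: 26.9
tool_pos: [0.5977, -0.0318, 0.0582]
eef_rot: [1.201, 1.219, -1.211]
wrist_force: [-9.5, -0.4, 2.9]
width: 0.263
```

```bash
python3 st.py
```

```text
t 26.9 pos [ 0.5977 -0.0318  0.0582] yaw 0.36 F [-9.54 -0.36  2.86] w 0.263 q [-0.17  0.43  1.66 -0.    1.06 -0.17]
[[-0.009, 1.0, 0.006], [0.001, 0.006, -1.0], [-1.0, -0.009, -0.001]]
```

move_arm:
  commands:
    - [[0,0,0,0,0.0007,0,1],[0,0,0,0,0.0007,0,1],[0,0,0,0,0.0007,0,1],[0,0,0,0,0.0007,0,1],[0,0,0,0,0.0007,0,1],[0,0,0,0,0.0007,0,1],[0,0,0,0,0.0007,0,1],[0,0,0,0,0.0005,0,1],[0,0,0,0,0,0,1],[0,0,0,0,0,0,1]]

```text
time: 27.9
tool_pos: [0.6025, -0.0325, 0.0583]
eef_rot: [1.199, 1.219, -1.212]
wrist_force: [-9.6, -1.6, 3.5]
width: 0.266
```

```bash
python3 st.py; python3 - <<'E'
from h import *
crop("side",280,170,370,235,8,"s11"); crop("top",228,112,318,164,8,"t11")
E
```

```text
t 27.9 pos [ 0.6025 -0.0325  0.0583] yaw 0.38 F [-9.6  -1.65  3.55] w 0.266 q [-0.17  0.44  1.65 -0.    1.06 -0.17]
[[-0.01, 1.0, 0.007], [-0.001, 0.007, -1.0], [-1.0, -0.01, 0.001]]
```

View pics/s11.png

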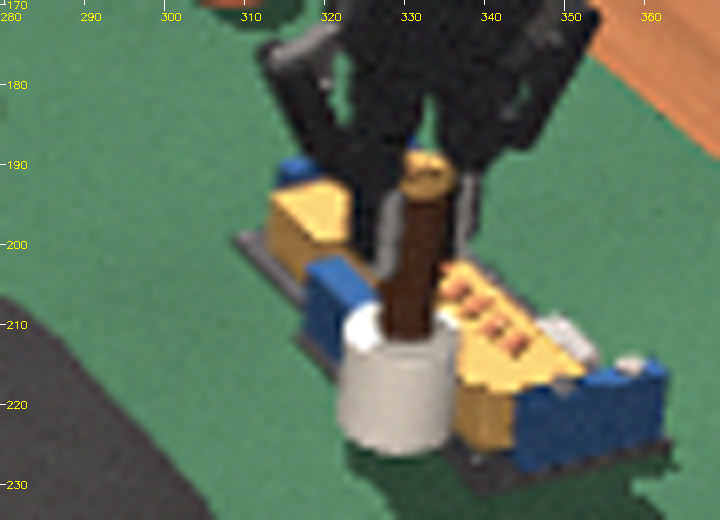

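View pics/t11.png

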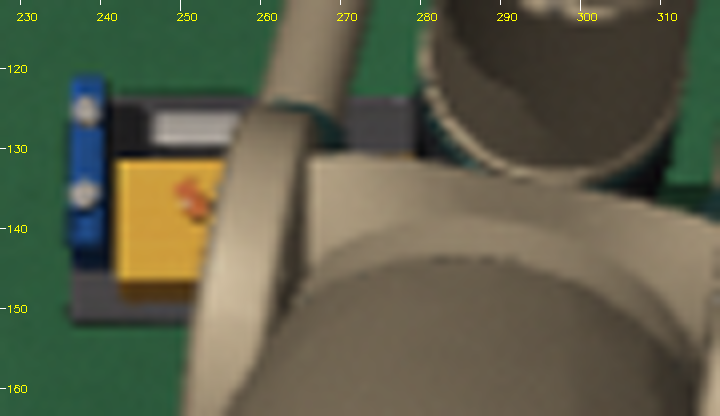

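move_arm:
  commands:
    - [[0,0,0,0,-0.011,0,1],[0,0,0,0,-0.012,0,1],[0,0,0,0,-0.01,0,1],[0,0,0,0,0,-0.025,1],[0,0,0,0,0,-0.033,1],[0,0,0,0,0,-0.033,1],[0,0,0,0,0,-0.023,1],[0,0,0,0,0.007,0,1],[0,0,0,0,0.008,0,1],[0,0,0,0,0.004,0,1]]

```text
time: 29.0
tool_pos: [0.5946, 0.0811, 0.0588]
eef_rot: [1.206, 1.21, -1.204]
wrist_force: [-0.1, -0.1, -3.6]
width: 0.263
```

move_arm:
  commands:
    - [[0,0,0,0,0.001,0,1],[0,0,0,0,0.001,0,1],[0,0,0,0,0.001,0,1],[0,0,0,0,0.001,0,1],[0,0,0,0,0.001,0,1],[0,0,0,0,0.001,0,1],[0,0,0,0,0.001,0,1],[0,0,0,0,0.001,0,1],[0,0,0,0,0.001,0,1],[0,0,0,0,0.001,0,1]]

```text
time: 30.0
tool_pos: [0.5997, 0.082, 0.0583]
eef_rot: [1.201, 1.217, -1.21]
wrist_force: [-7.2, -1.4, 2.6]
width: 0.264
```

```bash
python3 st.py
```

```text
t 30.0 pos [0.5997 0.082  0.0583] yaw 0.36 F [-7.15 -1.38  2.59] w 0.264 q [0.02 0.44 1.65 0.   1.06 0.01]
[[-0.007, 1.0, 0.006], [-0.0, 0.006, -1.0], [-1.0, -0.007, 0.0]]
```

move_arm:
  commands:
    - [[0,0,0,0,0.0007,0,1],[0,0,0,0,0.0007,0,1],[0,0,0,0,0.0007,0,1],[0,0,0,0,0.0007,0,1],[0,0,0,0,0.0007,0,1],[0,0,0,0,0.0007,0,1],[0,0,0,0,0.0007,0,1],[0,0,0,0,0.0006,0,1],[0,0,0,0,0,0,1],[0,0,0,0,0,0,1]]

```text
time: 31.0
tool_pos: [0.6046, 0.0827, 0.0583]
eef_rot: [1.202, 1.218, -1.21]
wrist_force: [-7.3, 1.0, 2.4]
width: 0.265
```

```bash
python3 st.py
```

```text
t 31.0 pos [0.6046 0.0827 0.0583] yaw 0.34 F [-7.32  0.98  2.41] w 0.265 q [0.02 0.45 1.64 0.   1.07 0.01]
[[-0.008, 1.0, 0.006], [0.001, 0.006, -1.0], [-1.0, -0.008, -0.001]]
```

move_arm:
  commands:
    - [[0,0,0,0,-0.011,0,1],[0,0,0,0,-0.013,0,1],[0,0,0,0,-0.01,0,1],[0,0,0,0,0,0.025,1],[0,0,0,0,0,0.033,1],[0,0,0,0,0,0.033,1],[0,0,0,0,0,0.023,1],[0,0,0,0,0.007,0,1],[0,0,0,0,0.009,0,1],[0,0,0,0,0.005,0,1]]

```text
time: 32.0
tool_pos: [0.5975, -0.0314, 0.0588]
eef_rot: [1.206, 1.211, -1.203]
wrist_force: [0.5, 0.8, -3.9]
width: 0.266
```

move_arm:
  commands:
    - [[0,0,0,0,0.001,0,1],[0,0,0,0,0.001,0,1],[0,0,0,0,0.001,0,1],[0,0,0,0,0.001,0,1],[0,0,0,0,0.001,0,1],[0,0,0,0,0.001,0,1],[0,0,0,0,0.001,0,1],[0,0,0,0,0.001,0,1],[0,0,0,0,0.001,0,1],[0,0,0,0,0.001,0,1]]

```text
time: 33.0
tool_pos: [0.6024, -0.0319, 0.0582]
eef_rot: [1.201, 1.218, -1.21]
wrist_force: [-7.5, -0.5, 2.1]
width: 0.262
```

move_arm:
  commands:
    - [[0,0,0,0,0.0007,0,1],[0,0,0,0,0.0007,0,1],[0,0,0,0,0.0007,0,1],[0,0,0,0,0.0007,0,1],[0,0,0,0,0.0006,0,1],[0,0,0,0,0.0006,0,1],[0,0,0,0,0.0005,0,1],[0,0,0,0,0,0,1],[0,0,0,0,0,0,1],[0,0,0,0,0,0,1]]

```text
time: 34.0
tool_pos: [0.605, -0.0322, 0.0582]
eef_rot: [1.199, 1.22, -1.213]
wrist_force: [-10.6, -1.4, 4.4]
width: 0.268
```

```bash
python3 st.py; python3 - <<'E'
from h import *
crop("side",280,170,370,235,8,"s12"); crop("top",228,112,318,164,8,"t12")
E
```

```text
t 34.0 pos [ 0.605  -0.0322  0.0582] yaw 0.37 F [-10.64  -1.39   4.39] w 0.268 q [-0.17  0.44  1.64 -0.    1.07 -0.17]
[[-0.011, 1.0, 0.007], [-0.0, 0.007, -1.0], [-1.0, -0.011, 0.0]]
```

View pics/s12.png

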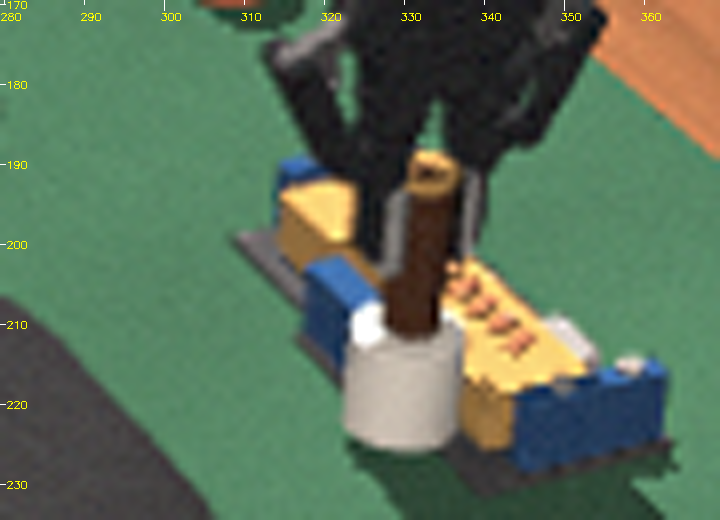

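View pics/t12.png

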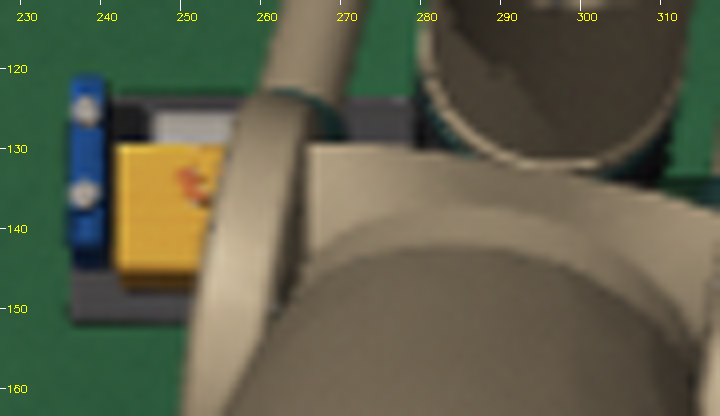

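move_arm:
  commands:
    - [[0,0,0,0,0.0004,0,1],[0,0,0,0,0.0004,0,1],[0,0,0,0,0.0004,0,1],[0,0,0,0,0.0004,0,1],[0,0,0,0,0.0004,0,1],[0,0,0,0,0,0,1],[0,0,0,0,0,0,1],[0,0,0,0,0,0,1],[0,0,0,0,0,0,1],[0,0,0,0,0,0,1]]

```text
time: 35.1
tool_pos: [0.6053, -0.0322, 0.0582]
eef_rot: [1.197, 1.223, -1.215]
wrist_force: [-13.3, -1.2, 6.5]
width: 0.265
```

```bash
python3 st.py
```

```text
t 35.1 pos [ 0.6053 -0.0322  0.0582] yaw 0.39 F [-13.29  -1.2    6.53] w 0.265 q [-0.17  0.44  1.64 -0.    1.07 -0.17]
[[-0.015, 1.0, 0.007], [-0.0, 0.007, -1.0], [-1.0, -0.015, 0.0]]
```

move_arm:
  commands:
    - [[0,0,0,0,-0.012,0,1],[0,0,0,0,-0.014,0,1],[0,0,0,0,-0.012,0,1],[0,0,0,0,0,-0.025,1],[0,0,0,0,0,-0.033,1],[0,0,0,0,0,-0.033,1],[0,0,0,0,0,-0.023,1],[0,0,0,0,0.008,0,1],[0,0,0,0,0.01,0,1],[0,0,0,0,0.006,0,1]]

```text
time: 36.1
tool_pos: [0.6, 0.0813, 0.0588]
eef_rot: [1.206, 1.21, -1.203]
wrist_force: [-0.8, -0.9, -4.1]
width: 0.265
```

move_arm:
  commands:
    - [[0,0,0,0,0.001,0,1],[0,0,0,0,0.001,0,1],[0,0,0,0,0.001,0,1],[0,0,0,0,0.001,0,1],[0,0,0,0,0.001,0,1],[0,0,0,0,0.001,0,1],[0,0,0,0,0.001,0,1],[0,0,0,0,0.001,0,1],[0,0,0,0,0.001,0,1],[0,0,0,0,0.001,0,1]]

```text
time: 37.1
tool_pos: [0.6045, 0.082, 0.0583]
eef_rot: [1.201, 1.217, -1.21]
wrist_force: [-7.6, -0.1, 2.2]
width: 0.265
```

move_arm:
  commands:
    - [[0,0,0,0,0.0005,0,1],[0,0,0,0,0.0005,0,1],[0,0,0,0,0.0005,0,1],[0,0,0,0,0.0005,0,1],[0,0,0,0,0,0,1],[0,0,0,0,0,0,1],[0,0,0,0,0,0,1],[0,0,0,0,0,0,1],[0,0,0,0,0,0,1],[0,0,0,0,0,0,1]]

```text
time: 38.1
tool_pos: [0.6047, 0.082, 0.0582]
eef_rot: [1.199, 1.22, -1.212]
wrist_force: [-9.8, 0.4, 3.1]
width: 0.264
```

```bash
python3 st.py; python3 - <<'E'
from h import *
crop("side",280,170,370,235,8,"s13"); crop("top",228,112,318,164,8,"t13")
E
```

```text
t 38.1 pos [0.6047 0.082  0.0582] yaw 0.36 F [-9.77  0.37  3.12] w 0.264 q [0.02 0.45 1.63 0.   1.07 0.01]
[[-0.01, 1.0, 0.006], [-0.0, 0.006, -1.0], [-1.0, -0.01, 0.0]]
```

View pics/s13.png

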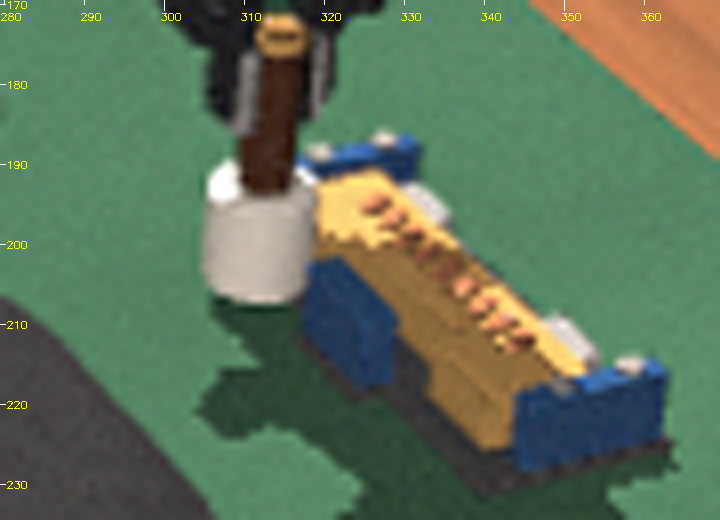

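View pics/t13.png

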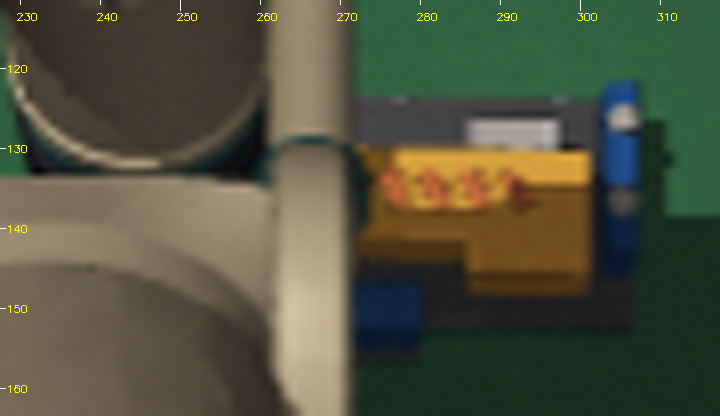

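move_arm:
  commands:
    - [[0,0,0,0,0.0004,0,1],[0,0,0,0,0.0004,0,1],[0,0,0,0,0.0004,0,1],[0,0,0,0,0.0004,0,1],[0,0,0,0,0.0004,0,1],[0,0,0,0,0,0,1],[0,0,0,0,0,0,1],[0,0,0,0,0,0,1],[0,0,0,0,0,0,1],[0,0,0,0,0,0,1]]

```text
time: 39.2
tool_pos: [0.605, 0.0821, 0.0582]
eef_rot: [1.198, 1.222, -1.215]
wrist_force: [-13.3, -0.9, 7.3]
width: 0.264
```

```bash
python3 st.py
```

```text
t 39.2 pos [0.605  0.0821 0.0582] yaw 0.37 F [-13.28  -0.93   7.34] w 0.264 q [0.02 0.45 1.63 0.   1.08 0.01]
[[-0.014, 1.0, 0.006], [-0.0, 0.006, -1.0], [-1.0, -0.014, 0.0]]
```

move_arm:
  commands:
    - [[0,0,0,0,-0.01,0,1],[0,0,0,0,-0.012,0,1],[0,0,0,0,-0.01,0,1],[0,0,0,-0.01,0,0,1],[0,0,0,-0.015,0,0,1],[0,0,0,-0.015,0,0,1],[0,0,0,-0.005,0,0,1],[0,0,0,0,-0.005,-0.01,1],[0,0,0,0,-0.008,-0.02,1],[0,0,0,0,-0.008,-0.02,1]]

```text
time: 40.2
tool_pos: [0.5577, 0.1326, 0.1029]
eef_rot: [1.205, 1.213, -1.206]
wrist_force: [0.3, -0.1, -2.8]
width: 0.265
```

move_arm:
  commands:
    - [[0,0,0,0,-0.007,-0.025,1],[0,0,0,0,-0.006,-0.025,1],[0,0,0,0,-0.005,-0.025,1],[0,0,0,0,-0.005,-0.025,1],[0,0,0,0,-0.003,-0.02,1],[0,0,0,0,-0.001,-0.014,1],[0,0,0,0,0,-0.008,1],[0,0,0,0,0,0,1],[0,0,0,0,0,0,1],[0,0,0,0,0,0,1]]

```text
time: 41.2
tool_pos: [0.5309, 0.2726, 0.1035]
eef_rot: [1.205, 1.211, -1.206]
wrist_force: [-0.5, -0.6, -4.0]
width: 0.27
```

```bash
python3 st.py; python3 - <<'E'
from h import *
f=crop("side",230,110,310,200,7,"s14"); crop("top",228,112,318,164,8,"t14")
crop("side",300,180,370,235,10,"s14h",f)
E
```

```text
t 41.2 pos [0.5309 0.2726 0.1035] yaw 0.29 F [-0.53 -0.59 -4.01] w 0.27 q [ 0.36  0.38  1.62 -0.    1.14  0.35]
[[-0.0, 1.0, 0.005], [-0.001, 0.005, -1.0], [-1.0, -0.0, 0.001]]
```

View pics/s14.png

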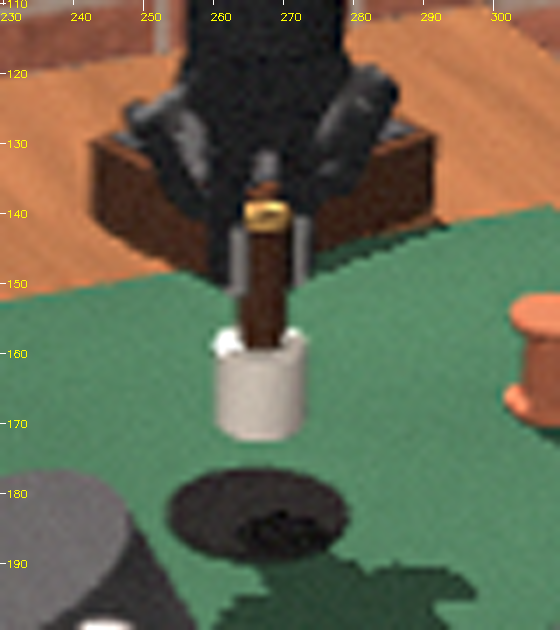

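View pics/t14.png

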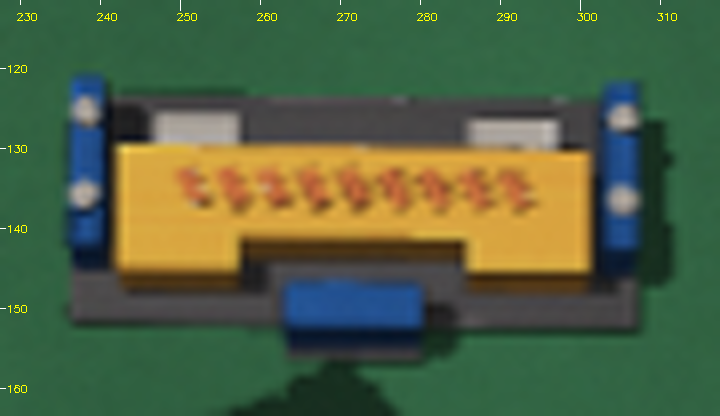

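View pics/s14h.png

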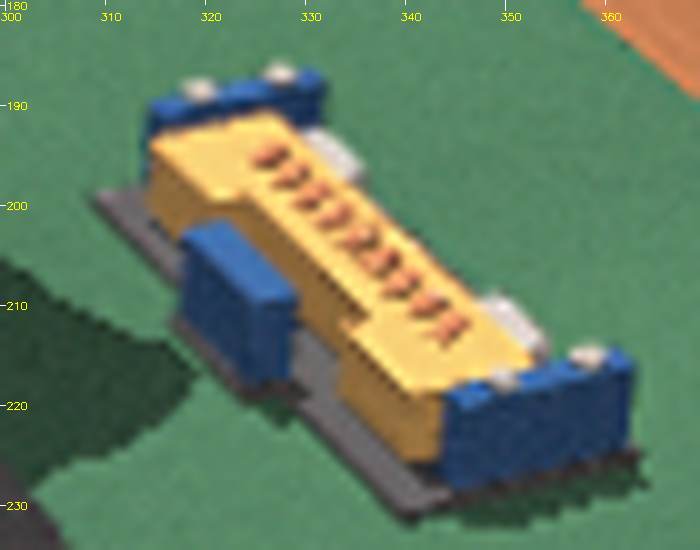

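move_arm:
  commands:
    - [[0,0,0,0.005,0.001,-0.003,1],[0,0,0,0.01,0,0,1],[0,0,0,0.012,0,0,1],[0,0,0,0.01,0,0,1],[0,0,0,0.007,0,0,1],[0,0,0,0.004,0,0,1],[0,0,0,0.001,0,0,1],[0,0,0,0.001,0,0,1],[0,0,0,0.0005,0,0,1],[0,0,0,0,0,0,1]]

```text
time: 42.3
tool_pos: [0.5321, 0.2767, 0.0535]
eef_rot: [1.205, 1.212, -1.204]
wrist_force: [0.7, 0.9, -2.4]
width: 0.264
```

```bash
python3 st.py; python3 - <<'E'
from h import *
crop("side",230,110,310,200,7,"s15")
E
```

```text
t 42.3 pos [0.5321 0.2767 0.0535] yaw 0.35 F [ 0.71  0.87 -2.35] w 0.264 q [0.36 0.43 1.67 0.   1.04 0.36]
[[0.001, 1.0, 0.006], [0.0, 0.006, -1.0], [-1.0, 0.001, -0.0]]
```

View pics/s15.png

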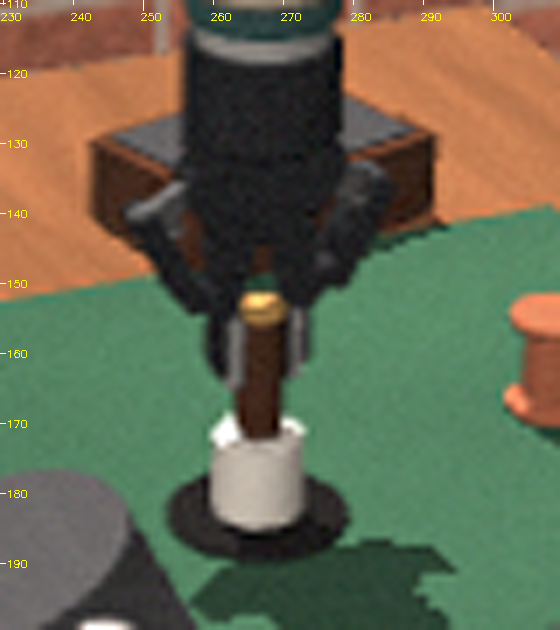

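move_arm:
  commands:
    - [[0,0,0,0.0003,0,0,1],[0,0,0,0.0003,0,0,1],[0,0,0,0.0003,0,0,1],[0,0,0,0.0003,0,0,1],[0,0,0,0.0003,0,0,1],[0,0,0,0,0,0,1],[0,0,0,0,0,0,1],[0,0,0,0,0,0,1],[0,0,0,0,0,0,1],[0,0,0,0,0,0,1]]

```text
time: 43.35
tool_pos: [0.5321, 0.2767, 0.0525]
eef_rot: [1.206, 1.212, -1.204]
wrist_force: [-1.7, -0.9, 5.7]
width: 0.267
```

```bash
python3 st.py
```

```text
t 43.35 pos [0.5321 0.2767 0.0525] yaw 0.34 F [-1.71 -0.95  5.75] w 0.267 q [0.36 0.43 1.67 0.   1.03 0.36]
[[0.001, 1.0, 0.006], [0.0, 0.006, -1.0], [-1.0, 0.001, -0.0]]
```

move_arm:
  commands:
    - [[0,0,0,0,0,0,0.65],[0,0,0,0,0,0,0.6],[0,0,0,0,0,0,0.5],[0,0,0,0,0,0,0.3],[0,0,0,0,0,0,0],[0,0,0,0,0,0,0],[0,0,0,0,0,0,0],[0,0,0,-0.005,0,0,0],[0,0,0,-0.01,0,0,0],[0,0,0,-0.02,0,0,0]]

```text
time: 44.35
tool_pos: [0.5309, 0.2762, 0.0864]
eef_rot: [1.203, 1.213, -1.207]
wrist_force: [-1.0, 0.6, 0.5]
width: 1.0
```

move_arm:
  commands:
    - [[0,0,0,-0.03,0,0,0],[0,0,0,-0.03,0,0,0],[0,0,0,-0.03,0,0,0],[0,0,0,-0.03,0,0,0],[0,0,0,-0.02,0,0,0],[0,0,0,0,-0.04,0,0],[0,0,0,0,-0.04,0,0],[0,0,0,0,-0.04,0,0],[0,0,0,0,-0.02,0,0],[0,0,0,0,0,0,0]]

```text
time: 45.35
tool_pos: [0.389, 0.2755, 0.228]
eef_rot: [1.204, 1.213, -1.203]
wrist_force: [0.6, -0.3, 0.5]
width: 1.0
```

```bash
python3 st.py; python3 - <<'E'
from h import *
f=grab_frame("side"); cv2.imwrite("pics/sF.png",f[:,:,::-1]); f=grab_frame("top"); cv2.imwrite("pics/tF.png",f[:,:,::-1]); crop("top",155,155,215,200,10,"tFm",f)
E
```

```text
t 45.35 pos [0.389  0.2755 0.228 ] yaw 0.45 F [ 0.64 -0.32  0.53] w 1.0 q [0.47 0.11 1.66 0.   1.36 0.46]
[[0.0, 1.0, 0.008], [0.001, 0.008, -1.0], [-1.0, 0.0, -0.001]]
```

View pics/sF.png

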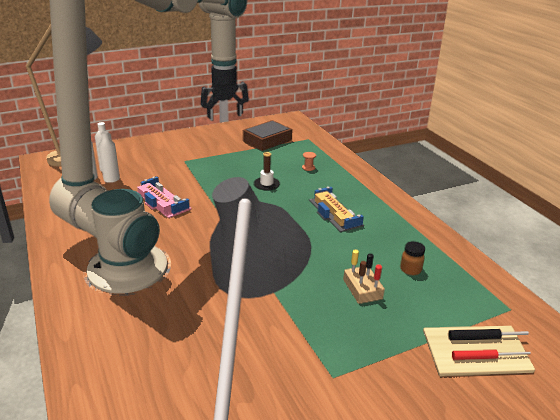

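View pics/tF.png

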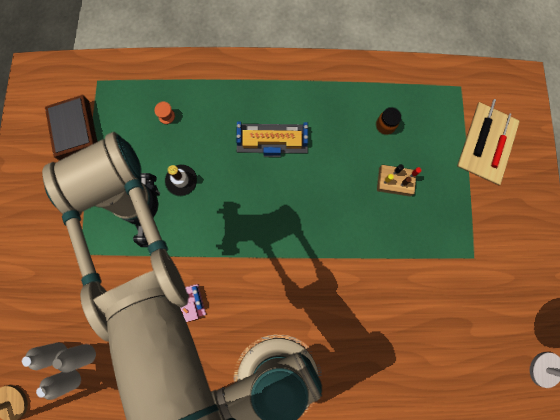

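View pics/tFm.png

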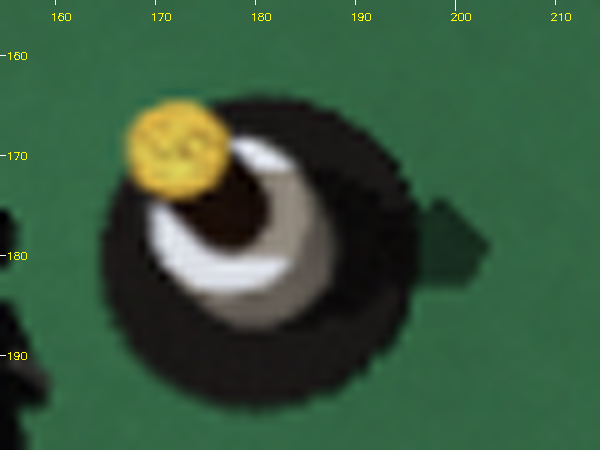

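The mallet stands upright at the centre of its pad, with its head at about (179,178) in the top view. The die is against both stops, the spool, jar, tool block and pink holder haven't moved, and the robot is touching nothing.

```bash
python3 -c "
from rig import ctrl
print(ctrl.close_job(), ctrl.state()['time'])"
```

```text
the job is handed in; nothing more can be done
the job is handed in; nothing more can be done
```

The die is out against both steel stops and the mallet is back upright on its pad. I handed the job in at about 45 s.

**Driving the die:** I pushed the lugs slowly and alternately, left and right. Each end slid at about 7 to 10 N.

**Lead and force:** I estimate the lead never passed about 3.5 mm, working from the arm's position under load and the pictures. The highest force I read was 13.7 N. Forces were only read at the end of each 1 s call, so short peaks between readings were not seen.

**What went wrong early on:** I held the mallet too low at first, and on the right side its foot seems to have pressed on the edge of the holder's base plate; that was the 13.7 N reading. The first left push may have brushed the plate too. I raised the mallet 7 mm and carried on.

**Last checks:**
- **Stops:** each end held still under 13.3 N, well above its sliding force. The top view shows the die edge level with both stops.
- **Mallet:** it stands upright near the centre of the pad. That is about 10 mm from where it stood at first.
- **Bench:** the spool, jar and tool block look unmoved. In the last side picture the pink look-alike does too; the arm partly hid it from the top.
- **Disagreement:** the side camera placed things up to 9 mm (about 3 pixels) from where the top camera did, more than the stated calibration error. I relied mainly on the top camera, and on contact forces at the die.

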